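Put the wire bobbins away in the flip-cap tubes

ROBOT

A 6-joint arm with a two-finger parallel gripper is mounted at the origin on the work surface. World frame = base frame: x ahead of the robot, y to its left, z up, the work surface at z = 0. Lengths are in mm, angles in rad, forces in N, time in s.
With the tool pointing down it reaches from about 350 to 875 mm from the base axis. Payload 4.2 kg.
Tool frame: the origin (TCP) lies between the finger pads; the fingertips stand 11 mm ahead of it and the grasp point (between the pads) lies 8 mm behind it; z points along the fingers, y is the direction in which the jaws open and shut (so a half turn about z gives the same grasp; the last joint's range is limited). The gripper opens to 85 mm and grips with 20 to 120 N. Pads are 22 mm wide; open, the fingers measure 114 mm over their backs; the gripper's body (76 mm by 85 mm) begins 54 mm behind the grasp point. The pads swing forward as they close: fully open they stand 13 mm farther back than shut.
Start: joints at [-1.016, 0.385, 0.008, 0, -1.194, -0.259], TCP at [182.207, -597.829, 221.612] pointing down, gripper open.
Joint ranges: [-3.14, 3.14], [-1.21, 2.06], [-1.07, 1.41], [-3.16, 2.05], [-2.99, -0.16], [-3.1, 3.1]. Speed limits (rad/s): [2.79, 2.79, 3.14, 3.14, 3.14, 3.14].

INTERFACE

Orientations are given as a unit quaternion [x, y, z, w].
In Python, from bench import * gives the robot as it stands.
- The arm moves only by the tool servo_tool, never from a script. Its argument "rows" is a list of rows, each a list of 7 numbers: the opening, from 0 (shut) to 1 (fully open), then the shift along the tool's x, y, z in cm, then the turn, a rotation vector about the tool's x, y, z in degrees. A call has 1 to 12 rows; each row shifts and turns the commanded pose from where the row before left it, along the tool's axes as they then stand; what a row does not reach is not made up. A row lasts 1/10 s, in which the tool goes at most 50 mm and 8.59 degrees, less where a joint would pass 70% of its speed; a pose out of reach is approached as far as the arm can. A call is refused whole if a number of a shift passes 5 or a number of a turn 8.59, either way. A call with a gripper value outside its range is refused whole. The fingers move at their own pace and stop on an object; the grip force is fixed at half the most. Time passes only in rows, so rows that do not move let the fingers close. It gives the time, the measured TCP pose, the force and the opening at its end, in the units of the state.
- read_state(): the state, without advancing time (a new reading comes with each control period).
- get_image(name): name is "scene" or "top"; returns a dict with "image" (480x640x3 uint8, red, green, blue), "mtx" (3x3 intrinsics, pixels), "extrinsics" (4x4, takes a point from camera to world coordinates). Camera axes: x right, y up, looking along -z (the intrinsics and any distortion apply to the point x, -y, -z); pixel columns grow to the right and rows downward; lengths in mm; the calibration is good to about 2 mm. A picture is of the moment at which its call begins. There is no depth.
- job_done(): hands the job in, once; it reports no verdict.
The state is a dict: "clock": time; "joints": joint angles; "joint_vel": joint speeds; "joint_efforts": joint torques, N m; "position": TCP position; "ee_rot": TCP orientation; "contact_force": force on the tool from outside, world axes, zero at the start; "wrist_torque": the same for the moment, N m; "gripper_width": finger opening in mm.
Only numpy, scipy, OpenCV 4.12 (cv2) and the standard library are available. Lean on these libraries where they do the work, as an engineer would, in place of code of your own. Each camera call takes 0.05 s, during which the arm holds its last target. There are 200 camera calls.

TASK

Put every loose bobbin of silver wire away in the rack: flip open the cap of an empty tube, stand the bobbin in it, one bobbin to a tube and right down on its floor, and press the cap shut. One tube was left open with a bobbin already in it: leave that bobbin where it is and just shut its cap. At the end all four caps are fully shut, a spare tube's too, and the glasses case, findings box and pendant have not been pushed about.

Things in the scene. Friction and masses are not known exactly. Their poses are not given: they have to be found in the camera images.
- rack: Pale plywood rack, fixed to the table: base board 70 x 300 mm (x by y) and 10 mm thick, rails along both long sides (top 32 mm above the table). Origin: centre of its underside; its long side runs along its own y. It holds four tubes in a row, 70 mm apart.
- tubeA: Clear plastic round tube standing fixed in the rack, 41 mm outside and 35 mm inside diameter, 35 mm tall, floor 4 mm thick. Origin: centre of its underside, 10 mm above the table (so the rim is 45 mm above the table). Its own -x points from the middle of the tube to the cap's tab, +x to the cap's hinge; y is parallel to the hinge. This is the tube that already holds a bobbin; its cap starts open.
- capA (a joint): Hinge angle of the flat white cap of tubeA, rad: 0 = shut flat on the rim, grows as it opens, stop at 2.0 (leaning back past upright). A stiff hinge: the cap stays at any angle where it is left (about 0.3 N at the tab moves it). No latch. The cap is a disc 42 mm across, 4 mm thick, its centre 23.5 mm from the hinge line.
- capA_tab (a point): Point in the middle of the outer part of the tab of tubeA's cap, 59 mm from the hinge line. The tab is a narrow tongue 10 mm wide (parallel to the hinge), 5 mm thick, reaching from the disc's edge (44.5 mm from the hinge line) to 67 mm. It moves with the cap; at angle 0 it is 47.5 mm above the table.
- capA_hinge (a point): Middle of the hinge line of tubeA's cap: 23.5 mm from the tube's axis towards the tube's +x, 47 mm above the table.
- tubeB: Clear plastic round tube standing fixed in the rack, 41 mm outside and 35 mm inside diameter, 35 mm tall, floor 4 mm thick. Origin: centre of its underside, 10 mm above the table (so the rim is 45 mm above the table). Its own -x points from the middle of the tube to the cap's tab, +x to the cap's hinge; y is parallel to the hinge. Empty at the start, cap closed.
- capB (a joint): Hinge angle of the flat white cap of tubeB, rad: 0 = shut flat on the rim, grows as it opens, stop at 2.0 (leaning back past upright). A stiff hinge: the cap stays at any angle where it is left (about 0.3 N at the tab moves it). No latch. The cap is a disc 42 mm across, 4 mm thick, its centre 23.5 mm from the hinge line.
- capB_tab (a point): Point in the middle of the outer part of the tab of tubeB's cap, 59 mm from the hinge line. The tab is a narrow tongue 10 mm wide (parallel to the hinge), 5 mm thick, reaching from the disc's edge (44.5 mm from the hinge line) to 67 mm. It moves with the cap; at angle 0 it is 47.5 mm above the table.
- capB_hinge (a point): Middle of the hinge line of tubeB's cap: 23.5 mm from the tube's axis towards the tube's +x, 47 mm above the table.
- tubeC: Clear plastic round tube standing fixed in the rack, 41 mm outside and 35 mm inside diameter, 35 mm tall, floor 4 mm thick. Origin: centre of its underside, 10 mm above the table (so the rim is 45 mm above the table). Its own -x points from the middle of the tube to the cap's tab, +x to the cap's hinge; y is parallel to the hinge. Empty at the start, cap closed.
- capC (a joint): Hinge angle of the flat white cap of tubeC, rad: 0 = shut flat on the rim, grows as it opens, stop at 2.0 (leaning back past upright). A stiff hinge: the cap stays at any angle where it is left (about 0.3 N at the tab moves it). No latch. The cap is a disc 42 mm across, 4 mm thick, its centre 23.5 mm from the hinge line.
- capC_tab (a point): Point in the middle of the outer part of the tab of tubeC's cap, 59 mm from the hinge line. The tab is a narrow tongue 10 mm wide (parallel to the hinge), 5 mm thick, reaching from the disc's edge (44.5 mm from the hinge line) to 67 mm. It moves with the cap; at angle 0 it is 47.5 mm above the table.
- capC_hinge (a point): Middle of the hinge line of tubeC's cap: 23.5 mm from the tube's axis towards the tube's +x, 47 mm above the table.
- tubeD: Clear plastic round tube standing fixed in the rack, 41 mm outside and 35 mm inside diameter, 35 mm tall, floor 4 mm thick. Origin: centre of its underside, 10 mm above the table (so the rim is 45 mm above the table). Its own -x points from the middle of the tube to the cap's tab, +x to the cap's hinge; y is parallel to the hinge. Empty at the start, cap closed.
- capD (a joint): Hinge angle of the flat white cap of tubeD, rad: 0 = shut flat on the rim, grows as it opens, stop at 2.0 (leaning back past upright). A stiff hinge: the cap stays at any angle where it is left (about 0.3 N at the tab moves it). No latch. The cap is a disc 42 mm across, 4 mm thick, its centre 23.5 mm from the hinge line.
- capD_tab (a point): Point in the middle of the outer part of the tab of tubeD's cap, 59 mm from the hinge line. The tab is a narrow tongue 10 mm wide (parallel to the hinge), 5 mm thick, reaching from the disc's edge (44.5 mm from the hinge line) to 67 mm. It moves with the cap; at angle 0 it is 47.5 mm above the table.
- capD_hinge (a point): Middle of the hinge line of tubeD's cap: 23.5 mm from the tube's axis towards the tube's +x, 47 mm above the table.
- stored_mid (a point): Bobbin of silver wire with black end flanges: in effect a plain upright cylinder 30 mm in diameter and 28 mm tall, about 45 g (varies). Point: its centre, 14 mm above its foot; z along its axis, both ends alike. This one already stands in tubeA.
- bobbin1_mid (a point): Bobbin of silver wire with black end flanges: in effect a plain upright cylinder 30 mm in diameter and 28 mm tall, about 45 g (varies). Point: its centre, 14 mm above its foot; z along its axis, both ends alike. Stands loose on the table in front of the rack; may be absent (2 or 3 are there).
- bobbin2_mid (a point): Bobbin of silver wire with black end flanges: in effect a plain upright cylinder 30 mm in diameter and 28 mm tall, about 45 g (varies). Point: its centre, 14 mm above its foot; z along its axis, both ends alike. Stands loose on the table in front of the rack; may be absent (2 or 3 are there).
- bobbin3_mid (a point): Bobbin of silver wire with black end flanges: in effect a plain upright cylinder 30 mm in diameter and 28 mm tall, about 45 g (varies). Point: its centre, 14 mm above its foot; z along its axis, both ends alike. Stands loose on the table in front of the rack; may be absent (2 or 3 are there).
- case: Bystander: loose red and orange glasses case, 155 x 65 x 42 mm. Origin: centre of its underside.
- findings: Bystander: loose clear divided findings box, 100 x 130 x 26 mm. Origin: centre of its underside.
- pendant: Bystander: loose square pendant, 30 x 30 x 5 mm. Origin: centre of its underside.

How it is judged (in metres and radians):
At the end, for the whole second after the job is handed in: Every loose bobbin stands at rest in one of the three tubes that were empty, within 7 mm of its axis and its foot within about 4 mm of the tube floor; the stored bobbin is still in its tube; all four caps are shut to within 0.06 rad (value of joint each of capA, capB, capC, capD below 0.06 rad and horizontal distance between stored_mid and tubeA below 0.007 m and z of stored_mid in the frame of tubeA between 0.014 and 0.022 m and ((horizontal distance between bobbin1_mid and tubeB below 0.007 m and z of bobbin1_mid in the frame of tubeB between 0.014 and 0.022 m) or (horizontal distance between bobbin1_mid and tubeC below 0.007 m and z of bobbin1_mid in the frame of tubeC between 0.014 and 0.022 m) or (horizontal distance between bobbin1_mid and tubeD below 0.007 m and z of bobbin1_mid in the frame of tubeD between 0.014 and 0.022 m)) and linear speed of each of bobbin1, bobbin2, bobbin3 below 0.03 m/s and ((horizontal distance between bobbin2_mid and tubeB below 0.007 m and z of bobbin2_mid in the frame of tubeB between 0.014 and 0.022 m) or (horizontal distance between bobbin2_mid and tubeC below 0.007 m and z of bobbin2_mid in the frame of tubeC between 0.014 and 0.022 m) or (horizontal distance between bobbin2_mid and tubeD below 0.007 m and z of bobbin2_mid in the frame of tubeD between 0.014 and 0.022 m)) and ((horizontal distance between bobbin3_mid and tubeB below 0.007 m and z of bobbin3_mid in the frame of tubeB between 0.014 and 0.022 m) or (horizontal distance between bobbin3_mid and tubeC below 0.007 m and z of bobbin3_mid in the frame of tubeC between 0.014 and 0.022 m) or (horizontal distance between bobbin3_mid and tubeD below 0.007 m and z of bobbin3_mid in the frame of tubeD between 0.014 and 0.022 m))); the robot touches nothing.
It fails at once if the glasses case is pushed more than 3 cm aside (distance of case from where it was at the start of the episode above 0.03 m).
It fails at once if the findings box is pushed more than 3 cm aside (distance of findings from where it was at the start of the episode above 0.03 m).
It fails at once if the pendant is pushed more than 3 cm aside (distance of pendant from where it was at the start of the episode above 0.03 m).
It fails at once if the bobbin that was already stored is lifted out of its tube (z of stored_mid in the frame of tubeA above 0.045 m).
Of bobbin1, bobbin2, bobbin3 only 2 to 3 are there at a start; the rules pass over those that are not, and their reading is None.
At some moment in a run one of bobbin1, bobbin2, bobbin3 may be knocked a few centimetres aside while the robot is not near it.
It also fails if it takes over 210 s, if anything falls off the work surface, if the arm or the gripper's body presses on something with over 40 N, if the wrist force passes 120 N, or if a joint passes its speed limit or range.

## Working session

There is one attempt and no reset: what is moved stays moved. The work goes in short steps, Python scripts to look and compute and a tool call to move; the robot and the scene stay as the last step left them, time stands still between calls to the robot, and variables do not carry over. Pictures are saved under pics/ and viewed, about 12 in all and at most 16, crops included, and the job is handed in when it is done.

Besides the shell and the picture viewer there is one more tool, called after "Call:" by a JSON object that holds its "api" and its "payload", one argument or row to a line. servo_tool: Moves the arm, as the interface text tells. Its arguments: {"type":"object","properties":{"rows":{"type":"array","items":{"type":"array","items":{"type":"number"}}}},"required":["rows"]}

```bash
mkdir -p pics; ls; cat > h.py <<'E'
from bench import *
import numpy as np, cv2
def shot(n,f=None):
    d=get_image(n)
    if f: cv2.imwrite('pics/'+f,cv2.cvtColor(d['image'],cv2.COLOR_RGB2BGR))
    return d
def ray(d,u,v,z):
    K=d['mtx'];E=np.array(d['extrinsics'])
    r=np.linalg.inv(K)@[u,v,1]; r=E[:3,:3]@[r[0],-r[1],-r[2]]; o=E[:3,3]
    return o+r*(z-o[2])/r[2]
def proj(d,p):
    K=d['mtx'];E=np.array(d['extrinsics'])
    c=E[:3,:3].T@(np.array(p,float)-E[:3,3]); q=np.array(K)@[c[0],-c[1],-c[2]]
    return q[:2]/q[2]
E
python3 - <<'E'
from h import *
for n in('top','scene'):
    d=shot(n,n+'0.png');print(n,np.round(d['mtx'],1).tolist(),np.round(d['extrinsics'],3).tolist())
s=read_state();print(s)
E
```

```text
pics
top [[509.6, 0.0, 326.7], [0.0, 509.6, 243.6], [0.0, 0.0, 1.0]] [[-0.002, 0.986, -0.164, 353.62], [-1.0, 0.001, 0.02, 13.775], [0.019, 0.164, 0.986, 1061.954], [0.0, 0.0, 0.0, 1.0]]
scene [[441.1, 0.0, 328.0], [0.0, 441.1, 238.7], [0.0, 0.0, 1.0]] [[-0.85, -0.387, 0.359, 857.013], [0.527, -0.637, 0.563, 540.128], [0.011, 0.667, 0.745, 745.068], [0.0, 0.0, 0.0, 1.0]]
{'clock': 0.1, 'joints': array([-1.01637118e+00,  3.85463359e-01,  6.78485887e-03, -4.02101676e-04,
       -1.19400280e+00, -2.58627157e-01]), 'joint_vel': array([-0.00095881,  0.00029661,  0.00375563,  0.00133706,  0.00053096,
       -0.00082101]), 'joint_efforts': array([ 9.33702609e-05, -3.93319845e+01,  1.88929939e+01,  4.19788465e+00,
       -2.58072643e-03,  6.50885084e-06]), 'position': array([ 182.06113311, -597.34302989,  220.65446772]), 'ee_rot': array([-1.47286981e-01,  9.89093333e-01,  9.39567864e-04, -2.01031791e-04]), 'contact_force': array([-0.68187334,  0.66222269, -0.48898932]), 'wrist_torque': array([ 0.00291907,  0.02431732, -0.01101457]), 'gripper_width': 85.50123389881725}
```

View pics/top0.png

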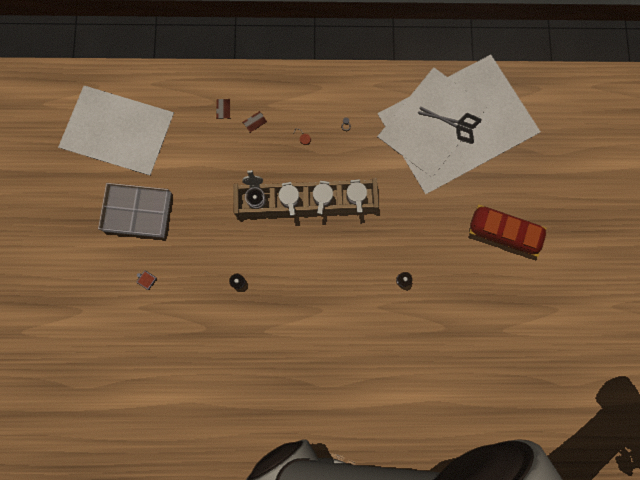

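View pics/scene0.png

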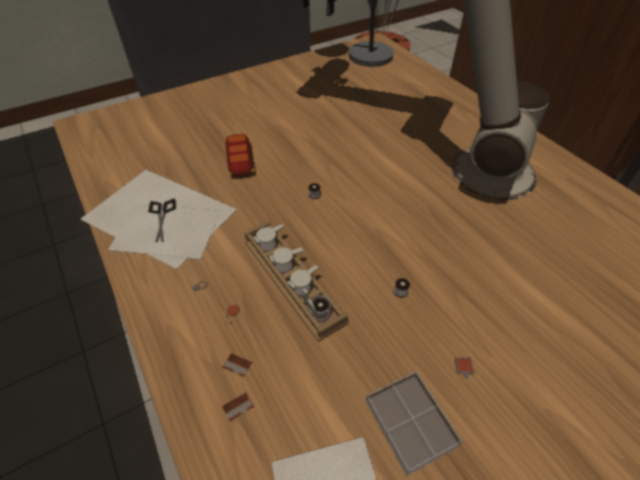

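```bash
python3 - <<'E'
from h import *
d=shot('top');im=d['image']
a=cv2.resize(im[160:230,225:390],None,fx=4.8,fy=4.8,interpolation=cv2.INTER_CUBIC)
s=shot('scene');b=cv2.resize(s['image'][215:345,235:355],None,fx=2.2,fy=2.2,interpolation=cv2.INTER_CUBIC)
c=np.zeros((a.shape[0]+b.shape[0],800,3),np.uint8);c[:a.shape[0],:a.shape[1]]=a;c[a.shape[0]:,:b.shape[1]]=b
e=cv2.resize(im[265:300,220:255],None,fx=7,fy=7,interpolation=cv2.INTER_CUBIC);c[a.shape[0]:a.shape[0]+245,290:535]=e
e=cv2.resize(im[265:300,387:422],None,fx=7,fy=7,interpolation=cv2.INTER_CUBIC);c[a.shape[0]:a.shape[0]+245,545:790]=e
cv2.imwrite('pics/z.png',c[...,::-1])
hsv=cv2.cvtColor(im,cv2.COLOR_RGB2HSV)
m=((hsv[...,1]<60)&(hsv[...,2]>110)).astype(np.uint8);m[:165]=0;m[225:]=0;m[:,:270]=0;m[:,385:]=0
n,l,st,ce=cv2.connectedComponentsWithStats(m)
for i in range(1,n):
    if st[i,4]<60: continue
    M=cv2.resize((l==i).astype(np.uint8)*255,None,fx=8,fy=8,interpolation=cv2.INTER_LINEAR)
    M=(M>127).astype(np.uint8); D=cv2.distanceTransform(M,cv2.DIST_L2,5)
    ys,xs=np.where(D>D.max()-1.0);cx,cy,r=xs.mean(),ys.mean(),D.max()
    ty,tx=np.where(M>0);w=np.hypot(tx-cx,ty-cy)>r*1.25;f=lambda u:(u+.5)/8-.5
    C=ray(d,f(cx),f(cy),49);T=ray(d,f(tx[w].mean()),f(ty[w].mean()),49)
    print('cap',st[i].tolist(),np.round(C,1),'r',r/8*2.05,'tab',np.round(T-C,1),'yaw',np.degrees(np.arctan2(-(T-C)[1],-(T-C)[0])))
def dark(d,box,z,thr):
    im=d['image'];g=im.max(2);m=np.zeros(g.shape,np.uint8);x,y,X,Y=box;m[y:Y,x:X]=(g[y:Y,x:X]<thr)
    yy,xx=np.where(m>0);print(len(xx),xx.mean(),yy.mean(),np.round(ray(d,xx.mean(),yy.mean(),z),1))
for b in[(225,268,252,296),(392,268,418,292),(244,187,266,210)]:dark(d,b,28,50)
for b in[(392,275,412,300),(305,180,324,202)]:dark(s,b,28,50)
for p in[(234,183),(236,219),(378,213),(376,180)]:print(np.round(ray(d,*p,32),0))
E
```

```text
cap [313, 181, 20, 33, 379] [627.    2.2  49. ] r 19.29503 tab [-24.5   4.2   0. ] yaw -9.669887339240141
cap [347, 180, 20, 32, 372] [630.3 -67.8  49. ] r 18.632753 tab [-22.8  -2.5   0. ] yaw 6.218500579301295
cap [279, 182, 20, 33, 376] [624.1  72.   49. ] r 19.217964 tab [-25.4  -4.8   0. ] yaw 10.601187446199763
208 238.58173076923077 282.7692307692308 [444.9 171.8  28. ]
161 404.40372670807454 280.0745341614907 [ 450.1 -165.1   28. ]
212 255.39150943396226 196.27358490566039 [625.2 141.6  28. ]
75 402.1066666666667 284.41333333333336 [449.9 179.8  28. ]
35 314.0 188.4 [ 454.5 -158.7   28. ]
[653. 186.  32.]
[576. 180.  32.]
[ 589. -113.   32.]
[ 660. -110.   32.]
```

View pics/z.png

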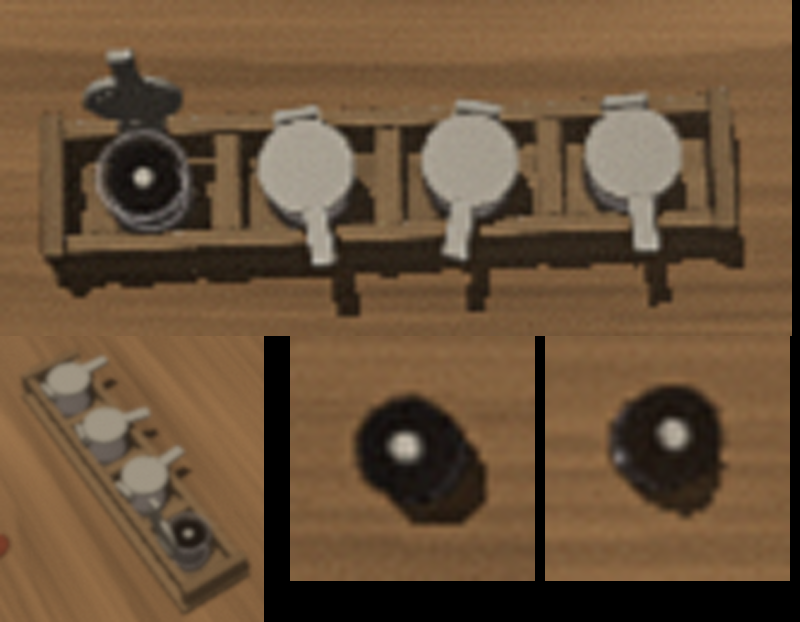

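Call:
{"api": "servo_tool", "payload": {
  "rows": [
    [0,0,0,0,0,0,8.47],
    [0,0,0,0,0,0,8.47],
    [0,-2.5,3.75,0,0,0,0],
    [0,-2.5,3.75,0,0,0,0],
    [0,-2.5,3.75,0,0,0,0],
    [0,-2.5,3.75,0,0,0,0],
    [0,-2.5,3.75,0,0,0,0],
    [0,-2.5,3.75,0,0,0,0],
    [0,-2.5,3.75,0,0,0,0],
    [0,-2.5,3.75,0,0,0,0],
    [0,-2.5,3.75,0,0,0,0],
    [0,-2.5,3.75,0,0,0,0]
  ]
}}

```text
clock: 1.4
position: [432.8, -221.0, 221.8]
ee_rot: [-0.0, 1.0, -0.0, 0.0]
contact_force: [0.3, -0.1, -0.3]
gripper_width: 0.5
```

Call:
{"api": "servo_tool", "payload": {
  "rows": [
    [0,-2.5,3.75,0,0,0,0],
    [0,-2.5,3.75,0,0,0,0],
    [0,-2.5,3.75,0,0,0,0],
    [0,-2.5,3.75,0,0,0,0],
    [0,0,0,0,0,-7.5,0],
    [0,0,0,0,0,-7.5,0],
    [0,0,0,0,0,-7.5,0],
    [0,0,0,0,0,-7.5,0],
    [0,0,0,0,0,-7.5,0],
    [0,0,0,0,0,-7.5,0],
    [0,0,0,0,0,0,0],
    [0,0,0,0,0,0,0]
  ]
}}

```text
clock: 2.6
position: [533.0, -94.5, 257.8]
ee_rot: [-0.005, 0.938, 0.015, 0.347]
contact_force: [0.2, 0.3, 0.3]
gripper_width: -0.2
```

```bash
cat >> h.py <<'E'
from scipy.spatial.transform import Rotation as R
def dots(d):
    "bright bobbin bores: small bright blobs ringed by black"
    g=cv2.cvtColor(d['image'],cv2.COLOR_RGB2GRAY).astype(float);out=[]
    n,l,st,ce=cv2.connectedComponentsWithStats((g>95).astype(np.uint8))
    for i in range(1,n):
        if st[i,4]>20: continue
        x,y=ce[i];X,Y=int(round(x)),int(round(y));r=g[max(Y-5,0):Y+6,max(X-5,0):X+6]
        if (r<50).mean()>.45:
            w=g[Y-2:Y+3,X-2:X+3]-50;w=np.clip(w,0,None);yy,xx=np.mgrid[Y-2:Y+3,X-2:X+3]
            out.append(((w*xx).sum()/w.sum(),(w*yy).sum()/w.sum()))
    return out
def go(p,rot=None):
    s=read_state();r=R.from_quat(s['ee_rot'])
    print('pos',np.round(s['position'],1),'z',np.round(r.as_matrix()[:,2],3),'y',np.round(r.as_matrix()[:,1],3),'F',np.round(s['contact_force'],1),'w',round(s['gripper_width'],1),'shift cm',np.round(r.inv().apply(np.array(p)-s['position'])/10,2))
E
python3 - <<'E'
from h import *
go([550,-72,42])
for n in('top','scene'):
    d=shot(n,n+'1.png')
    for p in dots(d): print(n,np.round(p,1),np.round(ray(d,*p,28),1),np.round(ray(d,*p,42),1))
E
```

```text
pos [533.  -94.5 257.8] z [ 0.65   0.032 -0.759] y [-0.02   0.999  0.025] F [0.2 0.3 0.3] w -0.2 shift cm [12.75  1.68 17.56]
top [460.1 124.8] [ 784.6 -294.4   28. ] [ 778.8 -290.3   42. ]
top [463.1 125.9] [ 782.1 -301.    28. ] [ 776.3 -296.7   42. ]
top [466.3 127.2] [ 779.4 -307.6   28. ] [ 773.7 -303.2   42. ]
top [467.5 127.6] [ 778.6 -310.2   28. ] [ 772.8 -305.8   42. ]
top [254.8 187. ] [645.2 143.1  28. ] [641.2 141.4  42. ]
top [249.6 187.7] [643.7 154.1  28. ] [639.8 152.2  42. ]
top [245.9 192.6] [633.1 161.4  28. ] [629.3 159.4  42. ]
top [254.3 196.4] [624.9 143.8  28. ] [621.2 142.   42. ]
top [385.1 220.7] [ 573.7 -128.2   28. ] [ 570.7 -126.2   42. ]
top [411.5 235.7] [ 542.  -182.4   28. ] [ 539.5 -179.7   42. ]
top [236.  280.3] [449.9 177.2  28. ] [448.6 175.   42. ]
scene [588.1 124.7] [-358.4   12.6   28. ] [-334.7   22.9   42. ]
scene [313.8 186.3] [ 451.1 -165.5   28. ] [ 459.  -151.7   42. ]
scene [402.3 283.3] [447.8 177.7  28. ] [455.7 184.8  42. ]
scene [320.1 304.2] [614.2 134.4  28. ] [619.  142.3  42. ]
```

Call:
{"api": "servo_tool", "payload": {
  "rows": [
    [0,0,0,0,0,0,0]
  ]
}}

```text
clock: 2.8
position: [533.6, -93.9, 256.8]
ee_rot: [-0.006, 0.938, 0.015, 0.346]
contact_force: [0.2, 1.0, 0.7]
gripper_width: -0.2
```

```bash
python3 - <<'E'
from h import *
go([550,-72,42]);print(np.round(read_state()['joints'],3))
E
```

```text
pos [533.6 -93.9 256.8] z [ 0.648  0.033 -0.761] y [-0.021  0.999  0.025] F [0.2 1.  0.7] w -0.2 shift cm [12.69  1.63 17.47]
[ 0.139 -0.07  -0.786  0.368 -0.161 -2.04 ]
```

Call:
{"api": "servo_tool", "payload": {
  "rows": [
    [0.35,0,0,0,0,7.5,0],
    [0.35,0,0,0,0,7.5,0],
    [0.35,0,0,0,0,7.5,0],
    [0.35,0,0,0,0,7.5,0],
    [0.35,0,0,0,0,7.5,0],
    [0.35,0,0,0,0,3.2,0],
    [0.35,0,0,0,0,0,-6.2],
    [0.35,0,0,0,0,0,0],
    [0.35,0,0,0,0,0,0]
  ]
}}

```text
clock: 3.7
position: [533.9, -97.7, 256.5]
ee_rot: [-0.06, 0.998, 0.008, 0.011]
contact_force: [0.2, -0.0, 0.1]
gripper_width: 29.9
```

```bash
cat >> h.py <<'E'
def rv(yaw,pitch=0):
    "turn (deg, tool axes) from now to tool-down with this yaw of the tube"
    s=read_state();r=R.from_quat(s['ee_rot'])
    t=R.from_euler('z',yaw,degrees=True)*R.from_quat([0,1,0,0])*R.from_euler('y',pitch,degrees=True)
    print('turn',np.round((r.inv()*t).as_rotvec(degrees=True),1))
E
python3 - <<'E'
from h import *
go([594.5,-71.7,90]);rv(6.2);print(np.round(read_state()['joints'],3))
E
```

```text
pos [533.9 -97.7 256.5] z [ 0.021  0.018 -1.   ] y [-0.12   0.993  0.015] F [ 0.2 -0.   0.1] w 29.9 shift cm [-5.94  1.6  16.82]
turn [0.9 1.3 0.7]
[ 0.108  0.211 -0.144 -0.017 -1.193 -1.553]
```

Fix the orientation, then go above the tab.

Call:
{"api": "servo_tool", "payload": {
  "rows": [
    [0.35,0,0,0,0.9,1.3,0.7],
    [0.35,-2,0.55,4,0,0,0],
    [0.35,-2,0.55,4,0,0,0],
    [0.35,-2,0.5,4,0,0,0],
    [0.35,0,0,2,0,0,0],
    [0.35,0,0,2,0,0,0],
    [0.35,0,0,0,0,0,0],
    [0.35,0,0,0,0,0,0]
  ]
}}

```text
clock: 4.5
position: [592.2, -75.5, 97.6]
ee_rot: [-0.055, 0.999, -0.0, 0.001]
contact_force: [0.7, 0.2, 0.6]
gripper_width: 29.7
```

```bash
python3 - <<'E'
from h import *
go([594.5,-71.7,48.5]);rv(6.2)
s=shot('scene');b=cv2.resize(s['image'][130:350,200:400],None,fx=2.7,fy=2.7,interpolation=cv2.INTER_CUBIC)
cv2.imwrite('pics/a.png',b[...,::-1])
E
```

```text
pos [592.2 -75.5  97.6] z [ 0.001 -0.001 -1.   ] y [-0.109  0.994 -0.001] F [0.7 0.2 0.6] w 29.7 shift cm [-0.27  0.35  4.91]
turn [-0.1  0.1  0.1]
```

View pics/a.png

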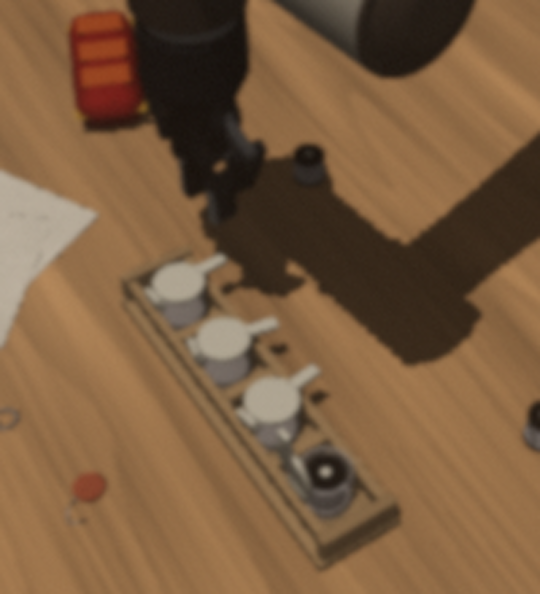

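Call:
{"api": "servo_tool", "payload": {
  "rows": [
    [0.35,-0.25,0.35,0,0,0,0],
    [0.35,0,0,1.7,0,0,0],
    [0.35,0,0,1.6,0,0,0],
    [0.35,0,0,1.6,0,0,0],
    [0.35,0,0,0,0,0,0],
    [0,0,0,0,0,0,0],
    [0,0,0,0,0,0,0],
    [0,0,0,0,0,0,0],
    [0,0,0,0,0,0,0]
  ]
}}

```text
clock: 5.45
position: [594.5, -71.7, 49.0]
ee_rot: [-0.055, 0.999, -0.0, 0.001]
contact_force: [0.8, -1.2, 1.2]
gripper_width: 0.3
```

```bash
python3 - <<'E'
from h import *
s=shot('scene');b=cv2.resize(s['image'][180:300,220:350],None,fx=3.5,fy=3.5,interpolation=cv2.INTER_CUBIC)
t=shot('top');a=cv2.resize(t['image'][160:280,290:390],None,fx=3.5,fy=3.5,interpolation=cv2.INTER_CUBIC)
cv2.imwrite('pics/b.png',np.hstack([b,a])[...,::-1])
E
```

```text
(no output)
```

View pics/b.png

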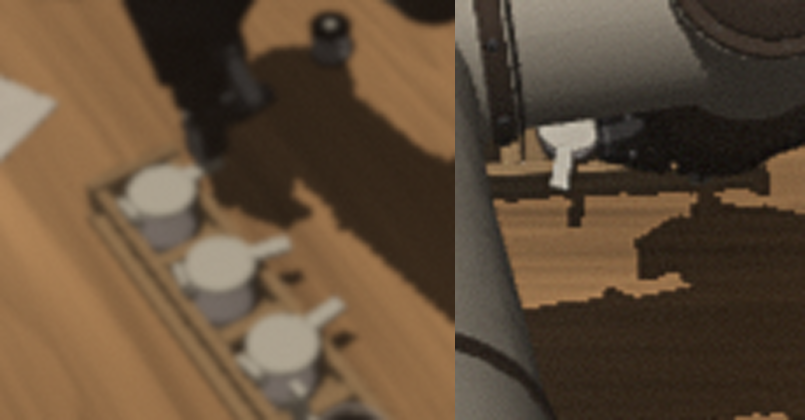

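```bash
python3 - <<'E'
from h import *
go([594.5,-71.7,48.5]);rv(6.2)
t=shot('top');s=shot('scene')
print(ray(t,359.6,211.3,50),proj(t,[594.5,-71.7,49]),proj(s,[594.5,-71.7,49]),proj(s,[594.5,-71.7,38]),proj(s,[630.3,-67.8,49]),proj(s,[587.1,-72.5,48]))
print((np.array(proj(s,[594.5,-71.7,38]))-[220,180])*3.5)
E
```

```text
pos [594.2 -71.8  48.6] z [ 0.002  0.    -1.   ] y [-0.109  0.994 -0.   ] F [1.2 0.5 0.2] w 0.0 shift cm [-0.03  0.    0.01]
turn [-0.   0.1  0.1]
[588.4930852  -73.55644845  50.        ] [358.61269899 208.53647065] [278.71748035 226.39329073] [279.08240948 229.85162998] [264.6492761  233.84275615] [281.60292965 225.20128239]
[206.78843319 174.48070492]
```

```bash
python3 - <<'E'
from h import *
s=shot('scene')['image'][195:250,245:320].astype(float)
b=cv2.resize(np.clip(255*(s/255)**.5,0,255).astype(np.uint8),None,fx=9,fy=9,interpolation=cv2.INTER_CUBIC)
cv2.imwrite('pics/c.png',b[...,::-1])
E
```

```text
(no output)
```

View pics/c.png

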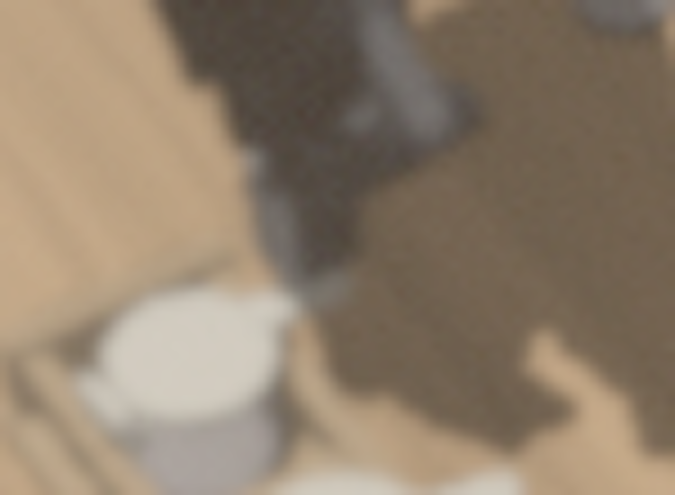

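Call:
{"api": "servo_tool", "payload": {
  "rows": [
    [0,-0.02,0,-0.51,0,5,0],
    [0,-0.02,0,-0.51,0,5,0],
    [0,-0.02,0,-0.51,0,5,0],
    [0,-0.02,0,-0.51,0,5,0],
    [0,-0.02,0,-0.51,0,5,0],
    [0,0,0,0,0,0,0]
  ]
}}

```text
clock: 6.3
position: [600.8, -70.9, 71.2]
ee_rot: [-0.054, 0.975, -0.012, -0.216]
contact_force: [-0.8, -0.3, -0.8]
gripper_width: -0.1
```

```bash
python3 - <<'E'
from h import *
go([594.5,-71.7,48.5])
s=shot('scene')['image'][185:250,230:320].astype(float)
b=cv2.resize(np.clip(255*(s/255)**.5,0,255).astype(np.uint8),None,fx=7,fy=7,interpolation=cv2.INTER_CUBIC)
cv2.imwrite('pics/d.png',b[...,::-1])
E
```

```text
pos [600.8 -70.9  71.2] z [-0.42  -0.047 -0.906] y [-0.11   0.994 -0.   ] F [-0.8 -0.3 -0.8] w -0.1 shift cm [-0.38 -0.    2.32]
```

View pics/d.png

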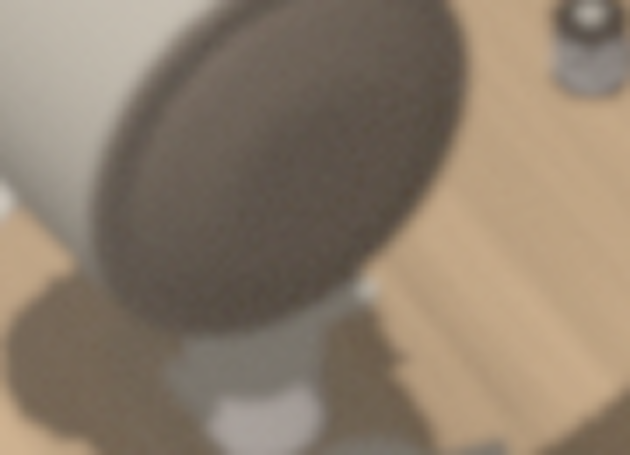

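```bash
python3 - <<'E'
from h import *
t=shot('top');s=shot('scene')
print(ray(s,282.9,226.4,48),np.round(read_state()['joints'],2))
# caps from initial scene picture: white mask
im=cv2.imread('pics/scene0.png')[...,::-1]
hsv=cv2.cvtColor(np.ascontiguousarray(im),cv2.COLOR_RGB2HSV)
for n,d,c in(('top0.png',t,None),('scene0.png',s,None)):
    im=cv2.imread('pics/'+n)[...,::-1].astype(float)
    for ax in[(630.3,-67.8)]:
        for rad in(25,30,35,40,43,46):
            a=np.radians(6.2);p=np.array([ax[0]-rad*np.cos(a),ax[1]-rad*np.sin(a)]);o=[]
            for off in range(-16,17,4):
                q=proj(d,[p[0]-off*np.sin(-a)*-1,p[1]+off*np.cos(a),50]).astype(np.float32)
                o.append(int(cv2.getRectSubPix(im.mean(2).astype(np.float32),(1,1),(float(q[0]),float(q[1])))[0,0]))
            print(n,rad,o)
E
```

```text
[586.37378881 -67.85497244  48.        ] [ 0.14  0.7   0.1  -0.01 -1.41 -1.6 ]
top0.png 25 [37, 37, 39, 157, 154, 137, 67, 81, 71]
top0.png 30 [100, 98, 86, 136, 153, 110, 98, 101, 100]
top0.png 35 [46, 44, 49, 135, 153, 112, 38, 40, 39]
top0.png 40 [38, 39, 47, 164, 160, 129, 35, 38, 38]
top0.png 43 [39, 39, 38, 112, 95, 61, 37, 35, 36]
top0.png 46 [35, 33, 37, 33, 33, 32, 37, 36, 40]
scene0.png 25 [80, 91, 102, 123, 140, 131, 96, 82, 89]
scene0.png 30 [90, 93, 98, 120, 139, 130, 98, 86, 89]
scene0.png 35 [90, 91, 95, 118, 138, 128, 97, 89, 92]
scene0.png 40 [94, 93, 97, 115, 136, 126, 96, 90, 92]
scene0.png 43 [94, 93, 96, 113, 128, 118, 94, 91, 92]
scene0.png 46 [93, 94, 95, 104, 112, 106, 95, 95, 95]
```

Call:
{"api": "servo_tool", "payload": {
  "rows": [
    [0,0,0,-2,0,-5,0],
    [0,0,0,0,0,-5,0],
    [0,0,0,0,0,-5,0],
    [0,0,0,0,0,-5,0],
    [0,0,0,0,0,-5,0],
    [0,3,0,0,0,0,0],
    [0,3,0,0,0,0,0],
    [0,0,0,2,0,0,0],
    [0,0,0,2,0,0,0],
    [0,0,0,2,0,0,0],
    [0,0,0,0,0,0,0]
  ]
}}

```text
clock: 7.55
position: [545.2, -77.2, 29.4]
ee_rot: [-0.054, 0.999, -0.0, -0.002]
contact_force: [-0.2, -0.4, 0.1]
gripper_width: -0.0
```

```bash
python3 - <<'E'
from h import *
go([534,-77,20]);rv(6.2)
s=shot('scene');b=cv2.resize(s['image'][150:250,230:350],None,fx=6,fy=6,interpolation=cv2.INTER_CUBIC)
b=np.clip(255*(b/255.)**.5,0,255).astype(np.uint8)
p=read_state()['position']
for dz in(0,-11):
    q=proj(s,p+[0,0,dz]);cv2.circle(b,tuple(int(v) for v in((q-[230,150])*6)),4,(255,0,0),-1)
cv2.imwrite('pics/e.png',b[...,::-1])
E
```

```text
pos [545.2 -77.2  29.4] z [-0.003 -0.    -1.   ] y [-0.109  0.994  0.   ] F [-0.2 -0.4  0.1] w -0.0 shift cm [1.11 0.14 0.94]
turn [ 0.  -0.2  0. ]
```

View pics/e.png

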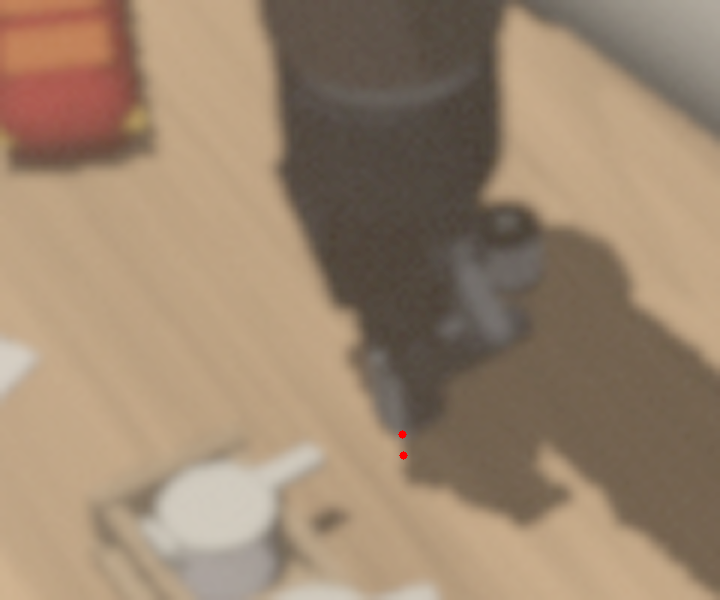

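Call:
{"api": "servo_tool", "payload": {
  "rows": [
    [0,0,0,0.5,0,0,0],
    [0,0,0,0.5,0,0,0],
    [0,0,0,0.4,0,0,0],
    [0,0,0,0,0,0,0],
    [0,0,0,0,0,0,0]
  ]
}}

```text
clock: 8.1
position: [548.3, -76.8, 17.0]
ee_rot: [-0.055, 0.998, -0.0, 0.001]
contact_force: [0.6, -0.0, -0.3]
gripper_width: -0.2
```

Call:
{"api": "servo_tool", "payload": {
  "rows": [
    [0,0,0,0.3,0,0,0],
    [0,0,0,0,0,0,0],
    [0,0,0,0,0,0,0]
  ]
}}

```text
clock: 8.4
position: [548.2, -76.9, 13.9]
ee_rot: [-0.055, 0.999, -0.0, 0.001]
contact_force: [0.2, 0.3, 0.9]
gripper_width: -0.1
```

Call:
{"api": "servo_tool", "payload": {
  "rows": [
    [0,0,0,0.3,0,0,0],
    [0,0,0,0,0,0,0],
    [0,0,0,0,0,0,0]
  ]
}}

```text
clock: 8.7
position: [548.1, -76.8, 10.8]
ee_rot: [-0.055, 0.999, -0.0, 0.001]
contact_force: [-0.8, 0.7, -0.9]
gripper_width: -0.2
```

Call:
{"api": "servo_tool", "payload": {
  "rows": [
    [0,0,0,0.3,0,0,0],
    [0,0,0,0,0,0,0],
    [0,0,0,0,0,0,0]
  ]
}}

```text
clock: 9.0
position: [548.1, -76.8, 7.8]
ee_rot: [-0.055, 0.998, -0.0, 0.001]
contact_force: [0.2, -0.1, -0.1]
gripper_width: -0.1
```

Call:
{"api": "servo_tool", "payload": {
  "rows": [
    [0,0,0,0.2,0,0,0],
    [0,0,0,0,0,0,0],
    [0,0,0,0,0,0,0]
  ]
}}

```text
clock: 9.3
position: [548.2, -76.8, 5.9]
ee_rot: [-0.055, 0.999, -0.0, 0.001]
contact_force: [-0.9, -0.5, 1.1]
gripper_width: 0.0
```

Call:
{"api": "servo_tool", "payload": {
  "rows": [
    [0,0,0,0.2,0,0,0],
    [0,0,0,0,0,0,0],
    [0,0,0,0,0,0,0]
  ]
}}

```text
clock: 9.6
position: [548.1, -76.9, 3.9]
ee_rot: [-0.055, 0.999, -0.0, 0.001]
contact_force: [-0.5, 0.0, 0.7]
gripper_width: 0.1
```

Call:
{"api": "servo_tool", "payload": {
  "rows": [
    [0,0,0,0.2,0,0,0],
    [0,0,0,0,0,0,0],
    [0,0,0,0,0,0,0]
  ]
}}

```text
clock: 9.9
position: [548.1, -76.8, 1.8]
ee_rot: [-0.055, 0.999, -0.0, 0.001]
contact_force: [-0.2, 0.1, 0.2]
gripper_width: -0.1
```

Call:
{"api": "servo_tool", "payload": {
  "rows": [
    [0,0,0,0.2,0,0,0],
    [0,0,0,0,0,0,0],
    [0,0,0,0,0,0,0]
  ]
}}

```text
clock: 10.2
position: [548.1, -76.8, -0.2]
ee_rot: [-0.055, 0.999, -0.0, 0.001]
contact_force: [-0.3, -0.4, 0.9]
gripper_width: -0.0
```

Call:
{"api": "servo_tool", "payload": {
  "rows": [
    [0,0,0,0.1,0,0,0],
    [0,0,0,0,0,0,0],
    [0,0,0,0,0,0,0]
  ]
}}

```text
clock: 10.5
position: [548.2, -76.8, -1.1]
ee_rot: [-0.055, 0.999, -0.0, 0.001]
contact_force: [0.0, -0.2, 0.4]
gripper_width: -0.1
```

Call:
{"api": "servo_tool", "payload": {
  "rows": [
    [0,0,0,0.15,0,0,0],
    [0,0,0,0,0,0,0],
    [0,0,0,0,0,0,0]
  ]
}}

```text
clock: 10.8
position: [548.2, -76.8, -2.6]
ee_rot: [-0.055, 0.999, -0.0, 0.001]
contact_force: [-0.7, 0.5, 0.7]
gripper_width: 0.0
```

Call:
{"api": "servo_tool", "payload": {
  "rows": [
    [0,0,0,0.15,0,0,0],
    [0,0,0,0,0,0,0],
    [0,0,0,0,0,0,0]
  ]
}}

```text
clock: 11.1
position: [548.2, -76.8, -4.1]
ee_rot: [-0.055, 0.999, -0.0, 0.001]
contact_force: [0.7, 0.1, 0.4]
gripper_width: 0.0
```

Call:
{"api": "servo_tool", "payload": {
  "rows": [
    [0,0,0,0.15,0,0,0],
    [0,0,0,0,0,0,0],
    [0,0,0,0,0,0,0]
  ]
}}

```text
clock: 11.4
position: [548.2, -76.8, -5.6]
ee_rot: [-0.055, 0.998, -0.0, 0.001]
contact_force: [-0.1, -0.5, -0.5]
gripper_width: 0.1
```

```bash
python3 - <<'E'
from h import *
s=shot('scene');t=shot('top');p=read_state()['position']
def crop(d,x,y,w,h,f):
    b=cv2.resize(d['image'][y:y+h,x:x+w],None,fx=f,fy=f,interpolation=cv2.INTER_CUBIC)
    b=np.clip(255*(b/255.)**.5,0,255).astype(np.uint8)
    for q0 in(p,[548.2,-76.8,0.],[548.2,-76.8,16]):
        q=proj(d,q0);cv2.circle(b,tuple(int(v) for v in((q-[x,y])*f)),3,(255,0,0),-1)
    return b
cv2.imwrite('pics/f.png',np.hstack([crop(s,250,180,100,90,5),crop(t,330,190,60,90,5)])[...,::-1])
E
```

```text
(no output)
```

View pics/f.png

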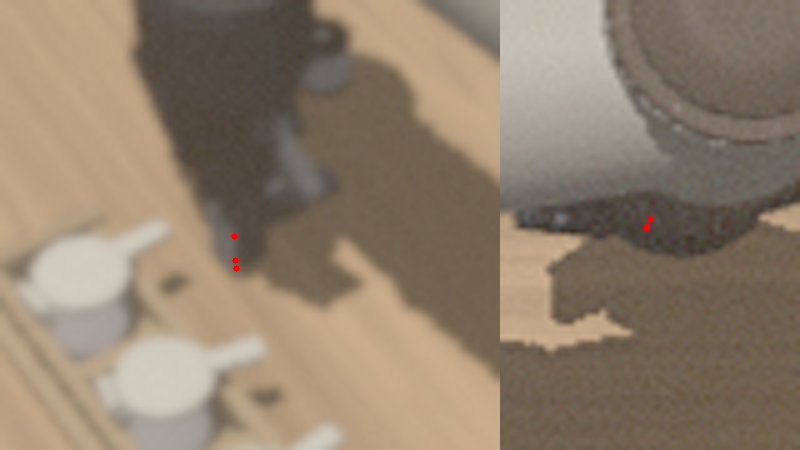

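Call:
{"api": "servo_tool", "payload": {
  "rows": [
    [0,0,0,0.15,0,0,0],
    [0,0,0,0,0,0,0],
    [0,0,0,0,0,0,0]
  ]
}}

```text
clock: 11.8
position: [548.2, -76.8, -7.1]
ee_rot: [-0.055, 0.999, -0.0, 0.001]
contact_force: [0.2, 0.6, -0.5]
gripper_width: 0.1
```

Call:
{"api": "servo_tool", "payload": {
  "rows": [
    [0,0,0,0.15,0,0,0],
    [0,0,0,0,0,0,0],
    [0,0,0,0,0,0,0]
  ]
}}

```text
clock: 12.1
position: [548.2, -76.8, -8.6]
ee_rot: [-0.055, 0.999, -0.0, 0.001]
contact_force: [0.3, 0.2, 0.2]
gripper_width: 0.2
```

Call:
{"api": "servo_tool", "payload": {
  "rows": [
    [0,0,0,0.15,0,0,0],
    [0,0,0,0,0,0,0],
    [0,0,0,0,0,0,0]
  ]
}}

```text
clock: 12.4
position: [548.5, -76.8, -9.6]
ee_rot: [-0.055, 0.998, -0.0, 0.001]
contact_force: [-3.0, 0.8, 5.1]
gripper_width: 0.0
```

Call:
{"api": "servo_tool", "payload": {
  "rows": [
    [0.35,0,0,-4,0,0,0],
    [0.35,0,0,-4,0,0,0],
    [0.35,-2.33,0,0,0,0,0],
    [0.35,-2.33,0,0,0,0,0],
    [0.35,0,0,1.5,0,0,0],
    [0.35,0,0,1.5,0,0,0],
    [0.35,0,0,1.1,0,0,0],
    [0.35,0,0,0,0,0,0],
    [0,0,0,0,0,0,0],
    [0,0,0,0,0,0,0],
    [0,0,0,0,0,0,0],
    [0,0,0,0,0,0,0]
  ]
}}

```text
clock: 13.6
position: [594.8, -72.1, 29.7]
ee_rot: [-0.055, 0.998, -0.0, 0.001]
contact_force: [0.7, -2.8, -0.2]
gripper_width: 7.9
```

Call:
{"api": "servo_tool", "payload": {
  "rows": [
    [0,-0.02,0,-0.51,0,0,0],
    [0,-0.07,0,-0.51,0,0,0],
    [0,-0.11,0,-0.5,0,0,0],
    [0,-0.15,0,-0.49,0,0,0],
    [0,-0.2,0,-0.47,0,0,0],
    [0,-0.24,0,-0.45,0,0,0],
    [0,-0.28,0,-0.43,0,0,0],
    [0,-0.31,0,-0.41,0,0,0],
    [0,0,0,0,0,0,0]
  ]
}}

```text
clock: 14.5
position: [608.2, -70.5, 67.2]
ee_rot: [-0.055, 0.999, -0.0, 0.001]
contact_force: [1.1, -4.5, -2.7]
gripper_width: 5.3
```

```bash
python3 - <<'E'
from h import *
go([594.5,-71.7,48.5])
s=shot('scene')['image'][185:265,230:330].astype(float)
b=cv2.resize(np.clip(255*(s/255)**.5,0,255).astype(np.uint8),None,fx=6,fy=6,interpolation=cv2.INTER_CUBIC)
cv2.imwrite('pics/g.png',b[...,::-1])
E
```

```text
pos [608.2 -70.5  67.2] z [ 0.001 -0.    -1.   ] y [-0.109  0.994 -0.   ] F [ 1.1 -4.5 -2.7] w 5.3 shift cm [1.38 0.03 1.87]
```

View pics/g.png

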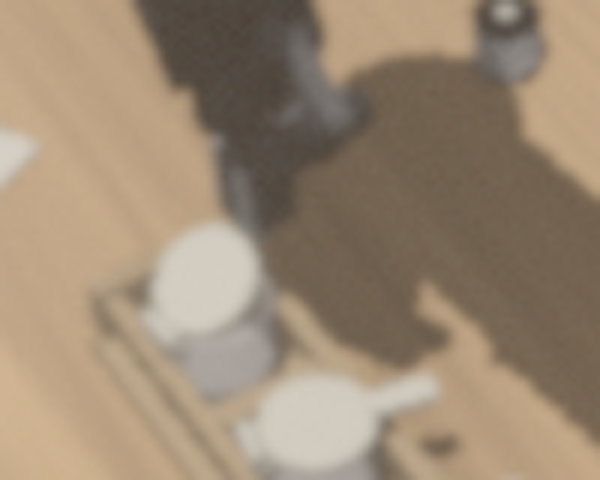

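Call:
{"api": "servo_tool", "payload": {
  "rows": [
    [0,-0.34,0,-0.38,0,0,0],
    [0,-0.38,0,-0.35,0,0,0],
    [0,-0.41,0,-0.31,0,0,0],
    [0,-0.43,0,-0.27,0,0,0],
    [0,-0.46,0,-0.24,0,0,0],
    [0,0,0,0,0,0,0],
    [0.3,0,0,0,0,0,0],
    [0.3,0,0,0,0,0,0],
    [0.3,0,0,0,0,0,0],
    [0.3,1,0,0,0,0,0],
    [0.3,3,0,0,0,0,0],
    [0,0,0,0,0,0,0]
  ]
}}

```text
clock: 15.75
position: [584.3, -72.5, 81.7]
ee_rot: [-0.054, 0.999, 0.0, -0.001]
contact_force: [0.8, -0.2, -0.4]
gripper_width: 12.5
```

Call:
{"api": "servo_tool", "payload": {
  "rows": [
    [0,0,0,0.8,0,0,0],
    [0,0,0,0.8,0,0,0],
    [0,-1,0,0,0,0,0],
    [0,-1,0,0,0,0,0],
    [0,-1,0,0,0,0,0],
    [0,-1,0,0,0,0,0],
    [0,-1,0,0,0,0,0],
    [0,-1,0,0,0,0,0],
    [0,0,0,0,0,0,0]
  ]
}}

```text
clock: 16.65
position: [649.6, -65.7, 66.0]
ee_rot: [-0.055, 0.998, -0.0, 0.001]
contact_force: [0.1, -0.1, 0.8]
gripper_width: 0.3
```

```bash
python3 - <<'E'
from h import *
go([650,-68,66])
s=shot('scene')['image'][185:265,230:330].astype(float)
b=cv2.resize(np.clip(255*(s/255)**.5,0,255).astype(np.uint8),None,fx=6,fy=6,interpolation=cv2.INTER_CUBIC)
cv2.imwrite('pics/i.png',b[...,::-1])
E
```

```text
pos [649.6 -65.7  66. ] z [ 0.002 -0.    -1.   ] y [-0.109  0.994 -0.   ] F [ 0.1 -0.1  0.8] w 0.3 shift cm [-0.01 -0.24  0.  ]
```

View pics/i.png

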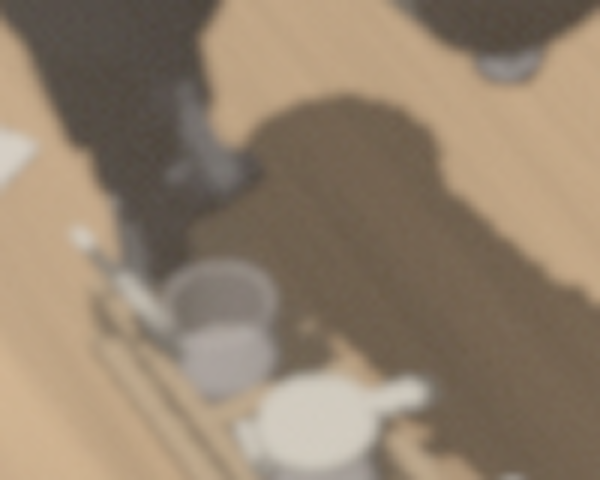

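Call:
{"api": "servo_tool", "payload": {
  "rows": [
    [0,0.5,0,-3,0,0,0],
    [0.35,0,0,-4,0,0,0],
    [0.35,1.16,3.42,0,0,0,0],
    [0.35,1.16,3.42,0,0,0,0],
    [0.35,1.16,3.42,0,0,0,0],
    [0.35,0.65,3.42,0,0,0,0],
    [0.35,0,0,0,0,0,-4.4],
    [0.35,0,0,3.5,0,0,0],
    [0.35,0,0,3.5,0,0,0],
    [0.35,0,0,0,0,0,0],
    [0.35,0,0,0,0,0,0]
  ]
}}

```text
clock: 17.8
position: [587.3, 64.9, 66.6]
ee_rot: [-0.093, 0.996, -0.0, 0.001]
contact_force: [0.4, 0.1, 0.9]
gripper_width: 30.1
```

```bash
python3 - <<'E'
from h import *
go([588.7,65.4,29]);rv(10.6)
E
```

```text
pos [587.3  64.9  66.6] z [ 0.001 -0.001 -1.   ] y [-0.186  0.983 -0.001] F [0.4 0.1 0.9] w 30.1 shift cm [-0.15  0.03  3.76]
turn [-0.1  0.1  0.1]
```

Call:
{"api": "servo_tool", "payload": {
  "rows": [
    [0.35,-0.15,0.03,1.2,0,0,0],
    [0.35,0,0,1.2,0,0,0],
    [0.35,0,0,1.35,0,0,0],
    [0.35,0,0,0,0,0,0],
    [0,0,0,0,0,0,0],
    [0,0,0,0,0,0,0],
    [0,0,0,0,0,0,0],
    [0,0,0,0,0,0,0]
  ]
}}

```text
clock: 18.6
position: [588.8, 65.4, 29.0]
ee_rot: [-0.093, 0.996, -0.0, 0.001]
contact_force: [0.3, -2.5, 0.1]
gripper_width: 7.7
```

Call:
{"api": "servo_tool", "payload": {
  "rows": [
    [0,-0.02,0,-0.51,0,0,0],
    [0,-0.07,0,-0.51,0,0,0],
    [0,-0.11,0,-0.5,0,0,0],
    [0,-0.15,0,-0.49,0,0,0],
    [0,-0.2,0,-0.47,0,0,0],
    [0,-0.24,0,-0.45,0,0,0],
    [0,-0.28,0,-0.43,0,0,0],
    [0,-0.31,0,-0.41,0,0,0],
    [0,-0.34,0,-0.38,0,0,0],
    [0,-0.38,0,-0.35,0,0,0],
    [0,-0.41,0,-0.31,0,0,0],
    [0,-0.43,0,-0.27,0,0,0]
  ]
}}

```text
clock: 19.8
position: [613.1, 69.9, 79.8]
ee_rot: [-0.093, 0.996, -0.001, -0.005]
contact_force: [-11.0, -2.5, 7.1]
gripper_width: 4.6
```

Call:
{"api": "servo_tool", "payload": {
  "rows": [
    [0,-0.46,0,-0.24,0,0,0],
    [0,0,0,0,0,0,0],
    [0.3,0,0,0,0,0,0],
    [0.3,0,0,0,0,0,0],
    [0.3,0,0,0,0,0,0],
    [0.3,1,0,0,0,0,0],
    [0.3,3,0,0,0,0,0],
    [0,0,0,0,0,0,0],
    [0,0,0,0.8,0,0,0],
    [0,0,0,0.9,0,0,0]
  ]
}}

```text
clock: 20.8
position: [583.4, 64.9, 64.8]
ee_rot: [-0.093, 0.996, 0.0, 0.002]
contact_force: [0.1, 1.1, -0.5]
gripper_width: -0.3
```

Call:
{"api": "servo_tool", "payload": {
  "rows": [
    [0,-1,0,0,0,0,0],
    [0,-1,0,0,0,0,0],
    [0,-1,0,0,0,0,0],
    [0,-1,0,0,0,0,0],
    [0,-1,0,0,0,0,0],
    [0,-1,0,0,0,0,0],
    [0,0,0,0,0,0,0]
  ]
}}

```text
clock: 21.5
position: [643.1, 75.9, 64.8]
ee_rot: [-0.093, 0.996, -0.0, 0.001]
contact_force: [-0.2, -0.3, 1.0]
gripper_width: 0.4
```

```bash
python3 - <<'E'
from h import *
go([645,74,66]);rv(0)
for n in('top','scene'):
    d=shot(n,n+'2.png')
    for p in dots(d):
        q=ray(d,*p,28)
        if 380<q[0]<520 or n=='scene': print(n,np.round(p,1),np.round(q,1))
E
```

```text
pos [643.1  75.9  64.8] z [ 0.002  0.    -1.   ] y [-0.185  0.983 -0.   ] F [-0.2 -0.3  1. ] w 0.4 shift cm [-0.15 -0.23 -0.12]
turn [-0.   0.1 10.7]
top [404.9 278.5] [ 453.3 -166.2   28. ]
scene [320.1 304.2] [614.2 134.4  28. ]
```

Call:
{"api": "servo_tool", "payload": {
  "rows": [
    [0,0.5,0,-4,0,0,0],
    [0.65,0,0,-4.5,0,0,0],
    [0.65,0,0,0,0,0,5.3],
    [0.65,0,0,0,0,0,5.3],
    [0.65,4,-2,0,0,0,0],
    [0.65,4,-2,0,0,0,0],
    [0.65,4,-2,0,0,0,0],
    [0.65,2,-2,0,0,0,0],
    [0.65,0,0,0,0,0,0],
    [0.65,0,0,0,0,0,0]
  ]
}}

```text
clock: 22.6
position: [496.7, -5.6, 150.6]
ee_rot: [-0.0, 1.0, 0.0, 0.002]
contact_force: [0.2, 0.2, 0.5]
gripper_width: 55.5
```

```bash
python3 - <<'E'
from h import *
go([449,177.4,120]);rv(0)
for n in('top','scene'):
    d=shot(n,n+'3.png')
    for p in dots(d):
        q=ray(d,*p,28)
        if 380<q[0]<530 or n=='scene': print(n,np.round(p,1),np.round(q,1))
im=cv2.imread('pics/scene3.png')[140:360,215:445];cv2.imwrite('pics/j.png',cv2.resize(im,None,fx=2.7,fy=2.7,interpolation=cv2.INTER_CUBIC))
E
```

```text
pos [496.7  -5.6 150.6] z [ 0.003  0.    -1.   ] y [-0.001  1.     0.   ] F [0.2 0.2 0.5] w 55.5 shift cm [ 4.76 18.31  3.05]
turn [0.  0.2 0.1]
top [251.5 249. ] [514.2 147.2  28. ]
top [404.9 278.5] [ 453.4 -166.3   28. ]
scene [343.7 176. ] [ 367.3 -160.3   28. ]
scene [402.3 283.3] [447.8 177.7  28. ]
scene [320.1 304.2] [614.2 134.4  28. ]
```

View pics/j.png

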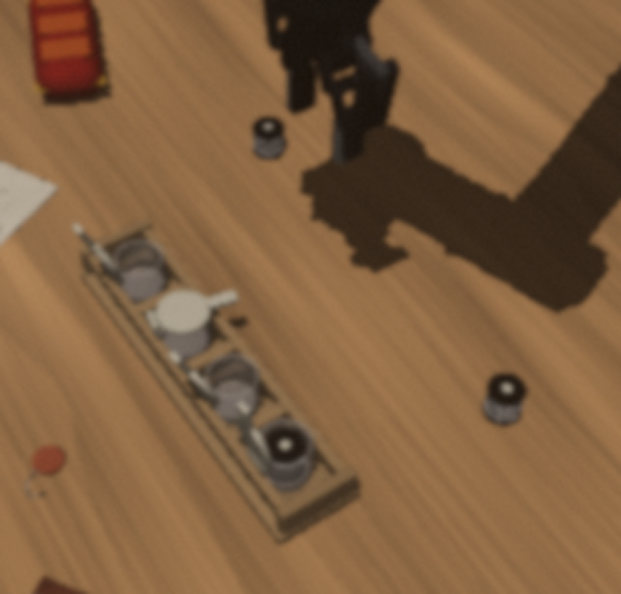

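Call:
{"api": "servo_tool", "payload": {
  "rows": [
    [0.65,1.19,4.58,0,0,0.2,0.1],
    [0.65,1.19,4.58,0,0,0,0],
    [0.65,1.19,4.58,0,0,0,0],
    [0.65,1.19,4.57,0,0,0,0],
    [0.65,0,0,3.5,0,0,0],
    [0.65,0,0,3.5,0,0,0],
    [0.65,0,0,2,0,0,0],
    [0.65,0,0,0,0,0,0],
    [0.65,0,0,0,0,0,0]
  ]
}}

```text
clock: 23.6
position: [449.7, 178.4, 59.9]
ee_rot: [-0.0, 1.0, -0.0, -0.001]
contact_force: [0.3, 0.5, -0.2]
gripper_width: 55.4
```

```bash
python3 - <<'E'
from h import *
go([449,177.4,5]);rv(0)
E
```

```text
pos [449.7 178.4  59.9] z [-0.002 -0.    -1.   ] y [-0.  1. -0.] F [ 0.3  0.5 -0.2] w 55.4 shift cm [ 0.06 -0.1   5.49]
turn [-0.  -0.1  0. ]
```

Call:
{"api": "servo_tool", "payload": {
  "rows": [
    [0.65,0.06,-0.1,1.5,0,-0.1,0],
    [0.65,0,0,1.5,0,0,0],
    [0.65,0,0,1.5,0,0,0],
    [0.65,0,0,1,0,0,0],
    [0.65,0,0,0,0,0,0],
    [0.2,0,0,0,0,0,0],
    [0.2,0,0,0,0,0,0],
    [0.2,0,0,0,0,0,0],
    [0.2,0,0,0,0,0,0],
    [0.2,0,0,0,0,0,0]
  ]
}}

```text
clock: 24.6
position: [449.1, 177.2, 6.1]
ee_rot: [-0.0, 1.0, 0.001, 0.001]
contact_force: [-1.3, 0.1, 6.4]
gripper_width: 27.4
```

Call:
{"api": "servo_tool", "payload": {
  "rows": [
    [0.2,0,0,-1,0,0,0],
    [0.2,0,0,-3.5,0,0,0],
    [0.2,0,0,-3.5,0,0,0],
    [0.2,-3.5,-2.1,0,0,0,0],
    [0.2,-3.5,-2.1,0,0,0,0],
    [0.2,-3.5,-2.1,0,0,0,0],
    [0.2,-3.5,-2.1,0,0,0,0],
    [0.2,-3.5,-2.1,0,0,0,0],
    [0.2,0,0,0,0,0,0],
    [0.2,0,0,0,0,0,0]
  ]
}}

```text
clock: 25.6
position: [623.1, 70.8, 84.5]
ee_rot: [0.001, 1.0, 0.0, -0.001]
contact_force: [-0.4, 0.3, -0.7]
gripper_width: 27.6
```

```bash
python3 - <<'E'
from h import *
go([624.1,72,40]);rv(0)
s=shot('scene','scene4.png');t=shot('top')
b=cv2.resize(s['image'][205:305,255:355],None,fx=5,fy=5,interpolation=cv2.INTER_CUBIC)
b=np.clip(255*(b/255.)**.6,0,255).astype(np.uint8)
p=read_state()['position'];foot=p[2]-6.1
for z in(foot,foot+28):
    for a in np.linspace(0,6.28,24):
        q=proj(s,[p[0]+15*np.cos(a),p[1]+15*np.sin(a),z]);cv2.circle(b,tuple(int(v) for v in((q-[255,205])*5)),1,(255,0,0),-1)
for a in np.linspace(0,6.28,24):
    q=proj(s,[624.1+20.5*np.cos(a),72+20.5*np.sin(a),45]);cv2.circle(b,tuple(int(v) for v in((q-[255,205])*5)),1,(0,255,0),-1)
cv2.imwrite('pics/k.png',b[...,::-1])
E
```

```text
pos [623.1  70.8  84.5] z [-0.001  0.    -1.   ] y [0.002 1.    0.   ] F [-0.4  0.3 -0.7] w 27.6 shift cm [-0.11  0.12  4.45]
turn [ 0.  -0.1 -0.1]
```

View pics/k.png

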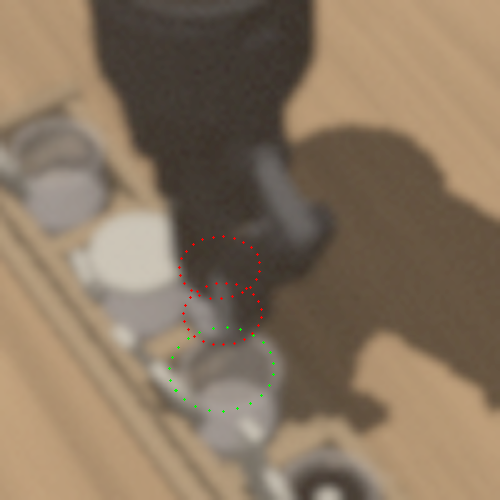

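Call:
{"api": "servo_tool", "payload": {
  "rows": [
    [0.2,-0.1,0.12,1,0,-0.1,-0.1],
    [0.2,0,0,1,0,0,0],
    [0.2,0,0,1,0,0,0],
    [0.2,0,0,0.9,0,0,0],
    [0.2,0,0,0,0,0,0],
    [0.2,0,0,0,0,0,0]
  ]
}}

```text
clock: 26.3
position: [624.2, 72.8, 45.4]
ee_rot: [-0.001, 1.0, -0.0, 0.0]
contact_force: [-0.8, -0.2, -0.2]
gripper_width: 27.3
```

Call:
{"api": "servo_tool", "payload": {
  "rows": [
    [0.2,0,0,0.4,0,0,0],
    [0.2,0,0,0.2,0,0,0],
    [0.2,0,0,0,0,0,0],
    [0.2,0,0,0,0,0,0]
  ]
}}

```text
clock: 26.7
position: [624.4, 72.8, 39.9]
ee_rot: [-0.001, 1.0, 0.0, 0.001]
contact_force: [-0.1, 0.2, -0.7]
gripper_width: 27.6
```

Call:
{"api": "servo_tool", "payload": {
  "rows": [
    [0.2,0,0,0.2,0,0,0],
    [0.2,0,0,0,0,0,0],
    [0.2,0,0,0,0,0,0]
  ]
}}

```text
clock: 27.0
position: [624.3, 72.8, 37.7]
ee_rot: [-0.001, 1.0, -0.0, 0.001]
contact_force: [0.6, -0.5, -0.5]
gripper_width: 27.0
```

Call:
{"api": "servo_tool", "payload": {
  "rows": [
    [0.2,0,0,0.2,0,0,0],
    [0.2,0,0,0,0,0,0],
    [0.2,0,0,0,0,0,0]
  ]
}}

```text
clock: 27.3
position: [624.2, 72.7, 35.7]
ee_rot: [-0.001, 1.0, -0.0, 0.001]
contact_force: [-0.2, 0.2, -0.3]
gripper_width: 27.3
```

Call:
{"api": "servo_tool", "payload": {
  "rows": [
    [0.2,0,0,0.2,0,0,0],
    [0.2,0,0,0,0,0,0],
    [0.2,0,0,0,0,0,0]
  ]
}}

```text
clock: 27.6
position: [624.5, 72.8, 35.3]
ee_rot: [-0.001, 1.0, -0.0, 0.001]
contact_force: [-3.5, 0.3, 6.9]
gripper_width: 27.9
```

Call:
{"api": "servo_tool", "payload": {
  "rows": [
    [0.2,0,0,-0.25,0,0,0],
    [0.2,0,0,0,0,0,0],
    [0.5,0,0,0,0,0,0],
    [0.5,0,0,0,0,0,0],
    [0.5,0,0,0,0,0,0],
    [0.5,0,0,-3,0,0,0],
    [0.5,0,0,-4,0,0,0],
    [0.5,4,0,0,0,0,0],
    [0.5,4,0,0,0,0,0],
    [0.5,4,0,0,0,0,0],
    [0.5,4,-4,0,0,0,0],
    [0.5,0,-4,0,0,0,0]
  ]
}}

```text
clock: 28.8
position: [463.9, -3.2, 105.8]
ee_rot: [-0.002, 1.0, -0.0, -0.001]
contact_force: [1.2, -0.0, 1.3]
gripper_width: 42.3
```

```bash
python3 - <<'E'
from h import *
go([453,-166,100]);rv(0)
s=shot('scene','scene5.png');t=shot('top')
for n,d in(('top',t),('scene',s)):
    for p in dots(d):
        print(n,np.round(p,1),np.round(ray(d,*p,42),1),np.round(ray(d,*p,28),1))
cv2.imwrite('pics/l.png',np.hstack([cv2.resize(x,None,fx=4,fy=4,interpolation=cv2.INTER_CUBIC) for x in(s['image'][225:335,245:350],t['image'][150:260,235:330])])[...,::-1])
E
```

```text
pos [463.9  -3.2 105.8] z [-0.002 -0.    -1.   ] y [-0.005  1.    -0.   ] F [ 1.2 -0.   1.3] w 42.3 shift cm [  1.17 -16.27   0.58]
turn [-0.  -0.1  0.3]
top [460.1 124.9] [ 778.8 -290.3   42. ] [ 784.6 -294.5   28. ]
top [463.1 126. ] [ 776.3 -296.7   42. ] [ 782.1 -301.    28. ]
top [466.2 127.1] [ 773.7 -303.2   42. ] [ 779.5 -307.5   28. ]
top [467.5 127.5] [ 772.8 -305.8   42. ] [ 778.6 -310.2   28. ]
top [254.9 187. ] [641.2 141.3  42. ] [645.2 143.1  28. ]
top [294.2 188.2] [638.9  60.2  42. ] [642.8  60.9  28. ]
top [249.6 187.7] [639.8 152.1  42. ] [643.7 154.   28. ]
top [260.2 189.7] [635.5 130.2  42. ] [639.3 131.8  28. ]
top [280.  191.3] [632.3  89.5  42. ] [636.1  90.5  28. ]
top [245.9 192.6] [629.3 159.4  42. ] [633.1 161.4  28. ]
top [288.1 194.7] [625.   72.8  42. ] [628.7  73.6  28. ]
top [254.3 196.4] [621.2 142.   42. ] [624.9 143.8  28. ]
top [260.7 202.5] [608.4 128.8  42. ] [611.9 130.3  28. ]
top [245.7 245.1] [519.9 157.3  42. ] [522.2 159.3  28. ]
top [255.1 273.9] [461.5 137.2  42. ] [463.  138.9  28. ]
top [404.9 278.5] [ 452.  -163.8   42. ] [ 453.4 -166.3   28. ]
scene [300.3 279.9] [622.9  73.4  42. ] [618.2  64.1  28. ]
scene [320.1 304.2] [618.9 142.3  42. ] [614.2 134.4  28. ]
```

View pics/l.png

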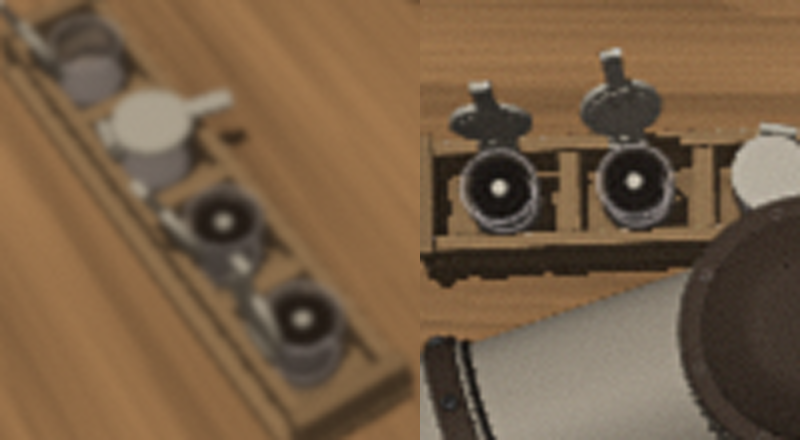

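Call:
{"api": "servo_tool", "payload": {
  "rows": [
    [0.65,0.28,-4.07,0,0,-0.1,0.3],
    [0.65,0.28,-4.07,0,0,0,0],
    [0.65,0.28,-4.07,0,0,0,0],
    [0.65,0.28,-4.07,0,0,0,0],
    [0.65,0,0,2.5,0,0,0],
    [0.65,0,0,2.3,0,0,0],
    [0.65,0,0,0,0,0,0],
    [0.65,0,0,0,0,0,0]
  ]
}}

```text
clock: 29.7
position: [458.0, -165.4, 58.1]
ee_rot: [0.002, 1.0, -0.0, 0.001]
contact_force: [0.6, 0.5, -0.0]
gripper_width: 55.3
```

```bash
python3 - <<'E'
from h import *
go([452.8,-165.9,6]);rv(0)
for n in('scene','top'):
    d=shot(n)
    for p in dots(d):
        q=ray(d,*p,28)
        if q[1]<-100 and q[0]<600: print(n,np.round(p,1),np.round(q,1))
E
```

```text
pos [ 458.  -165.4   58.1] z [ 0.003 -0.    -1.   ] y [ 0.003  1.    -0.   ] F [ 0.6  0.5 -0. ] w 55.3 shift cm [ 0.53 -0.05  5.21]
turn [-0.   0.2 -0.2]
scene [494.8  85.9] [-288.  -281.3   28. ]
scene [310.6 164.9] [ 415.9 -240.9   28. ]
scene [313.8 186.3] [ 451.1 -165.4   28. ]
top [404.8 279.9] [ 450.5 -165.9   28. ]
top [412.4 285.1] [ 439.9 -181.2   28. ]
top [435.2 286.6] [ 436.9 -227.6   28. ]
top [396.  301.5] [ 406.6 -146.9   28. ]
```

Still in place.

Call:
{"api": "servo_tool", "payload": {
  "rows": [
    [0.65,0.53,-0.05,1.5,0,0.2,-0.2],
    [0.65,0,0,1.5,0,0,0],
    [0.65,0,0,1.5,0,0,0],
    [0.65,0,0,0.7,0,0,0],
    [0.65,0,0,0,0,0,0],
    [0.2,0,0,0,0,0,0],
    [0.2,0,0,0,0,0,0],
    [0.2,0,0,0,0,0,0],
    [0.2,0,0,0,0,0,0],
    [0.2,0,0,0,0,0,0]
  ]
}}

```text
clock: 30.8
position: [453.1, -166.0, 7.3]
ee_rot: [-0.0, 1.0, -0.0, 0.001]
contact_force: [-1.1, 1.1, 6.1]
gripper_width: 27.2
```

Call:
{"api": "servo_tool", "payload": {
  "rows": [
    [0.2,0,0,-1,0,0,0],
    [0.2,0,0,-3.5,0,0,0],
    [0.2,0,0,-3.5,0,0,0],
    [0.2,-3.5,1.94,0,0,0,0],
    [0.2,-3.5,1.94,0,0,0,0],
    [0.2,-3.5,1.94,0,0,0,0],
    [0.2,-3.5,1.94,0,0,0,0],
    [0.2,-3.6,1.94,0,0,0,0],
    [0.2,0,0,0,0,0,0],
    [0.2,0,0,0,0,0,0]
  ]
}}

```text
clock: 31.8
position: [628.3, -68.6, 85.8]
ee_rot: [-0.0, 1.0, 0.0, -0.001]
contact_force: [1.0, 0.2, -1.4]
gripper_width: 27.0
```

```bash
python3 - <<'E'
from h import *
go([630.3,-67.6,40]);rv(0)
E
```

```text
pos [628.3 -68.6  85.8] z [-0.001  0.    -1.   ] y [-0.  1.  0.] F [ 1.   0.2 -1.4] w 27.0 shift cm [-0.21  0.1   4.58]
turn [ 0.  -0.1  0. ]
```

Call:
{"api": "servo_tool", "payload": {
  "rows": [
    [0.2,-0.2,0.09,1,0,-0.1,0],
    [0.2,0,0,1,0,0,0],
    [0.2,0,0,1,0,0,0],
    [0.2,0,0,1,0,0,0],
    [0.2,0,0,0,0,0,0],
    [0.2,0,0,0,0,0,0]
  ]
}}

```text
clock: 32.4
position: [630.1, -68.4, 45.5]
ee_rot: [0.0, 1.0, -0.0, 0.0]
contact_force: [0.0, -0.9, -1.1]
gripper_width: 27.4
```

Call:
{"api": "servo_tool", "payload": {
  "rows": [
    [0.2,0,0,0.4,0,0,0],
    [0.2,0,0,0.2,0,0,0],
    [0.2,0,0,0,0,0,0],
    [0.2,0,0,0,0,0,0]
  ]
}}

```text
clock: 32.8
position: [630.4, -68.2, 40.1]
ee_rot: [0.0, 1.0, -0.0, 0.001]
contact_force: [0.5, 0.9, -1.2]
gripper_width: 27.4
```

Call:
{"api": "servo_tool", "payload": {
  "rows": [
    [0.2,0,0,0.2,0,0,0],
    [0.2,0,0,0,0,0,0],
    [0.2,0,0,0,0,0,0]
  ]
}}

```text
clock: 33.1
position: [630.3, -68.2, 37.9]
ee_rot: [0.0, 1.0, -0.0, 0.001]
contact_force: [0.3, 0.6, -0.3]
gripper_width: 27.4
```

Call:
{"api": "servo_tool", "payload": {
  "rows": [
    [0.2,0,0,0.05,0,0,0],
    [0.5,0,0,0,0,0,0],
    [0.5,0,0,0,0,0,0],
    [0.5,0,0,0,0,0,0],
    [0.5,0,0,-3.5,0,0,0],
    [0.1,0,0,-4,0,0,0],
    [0,0,0,-3,0,0,0],
    [0,-4,0,0,0,0,0],
    [0,-4,0,0,0,0,0],
    [0,0,0,0,0,0,0]
  ]
}}

```text
clock: 34.1
position: [713.6, -68.2, 141.2]
ee_rot: [0.0, 1.0, -0.0, 0.001]
contact_force: [-1.8, -0.6, 0.2]
gripper_width: 0.2
```

```bash
python3 - <<'E'
from h import *
go([705,-67,76]);rv(0)
for n in('scene','top'):
    d=shot(n)
    for p in dots(d):
        q=ray(d,*p,42)
        if 600<q[0]<650: print(n,np.round(p,1),np.round(q,1))
E
```

```text
pos [713.6 -68.2 141.2] z [ 0.003 -0.    -1.   ] y [ 0.  1. -0.] F [-1.8 -0.6  0.2] w 0.2 shift cm [0.87 0.12 6.52]
turn [-0.   0.2 -0. ]
scene [300.2 280.1] [623.3  73.7  42. ]
scene [320.1 304.2] [619.  142.3  42. ]
top [360.2 184.1] [648.1 -76.2  42. ]
top [362.2 185.7] [644.7 -80.4  42. ]
top [349.3 186.3] [643.3 -53.6  42. ]
top [347.9 188.4] [638.9 -50.6  42. ]
top [364.  187.8] [640.1 -84.   42. ]
top [365.2 192.1] [631.  -86.4  42. ]
top [362.4 198.2] [618.  -80.4  42. ]
top [353.8 200.4] [613.2 -62.5  42. ]
top [355.8 202. ] [609.9 -66.7  42. ]
```

```bash
python3 - <<'E'
from h import *
for n in('scene','top'):
    d=shot(n)
    g=cv2.cvtColor(d['image'],cv2.COLOR_RGB2GRAY)
    for P in([630.5,-68,42],[624.5,73,42]):
        u,v=np.round(proj(d,P)).astype(int);print(n,u,v);print(g[v-7:v+8,u-7:u+8])
E
```

```text
scene 265 236
[[42 46 52 58 62 67 70 72 71 73 75 75 72 67 59]
 [46 59 68 70 68 67 67 66 65 67 68 71 74 75 74]
 [59 68 73 69 61 53 51 48 47 48 49 53 61 69 76]
 [66 70 65 56 46 39 36 33 31 28 30 36 44 53 65]
 [69 62 52 41 34 28 26 26 26 23 24 25 29 37 51]
 [68 56 42 30 27 25 26 30 32 31 27 23 24 28 41]
 [67 51 36 27 24 24 30 38 42 39 33 25 21 25 34]
 [67 49 33 27 26 25 32 39 45 43 35 26 21 24 34]
 [65 50 35 27 24 23 28 35 38 37 30 24 24 27 39]
 [63 51 38 32 26 25 26 26 28 28 25 26 27 35 50]
 [61 55 50 43 35 30 27 24 25 26 27 32 41 53 62]
 [58 62 68 67 57 45 40 35 34 37 43 51 60 68 69]
 [57 66 79 85 80 69 62 56 53 56 60 66 69 69 66]
 [57 62 71 80 81 78 75 73 70 68 68 69 67 65 61]
 [55 58 63 71 74 76 75 74 73 70 67 65 63 59 59]]
scene 300 280
[[ 99  89  79  73  70  67  62  61  62  64  68  72  77  79  78]
 [ 91  80  69  61  56  52  47  46  48  50  55  59  65  73  79]
 [ 82  67  57  50  43  38  34  32  33  33  39  44  50  60  72]
 [ 69  55  45  40  33  29  27  28  26  27  27  31  38  48  60]
 [ 57  45  36  31  28  31  38  43  39  32  24  25  27  37  52]
 [ 53  40  31  28  32  46  70  84  8
[... 1810 characters left out ...]
7  46]
 [ 45  39  42  41  44  42  44  40  46  43  39  40  42  35  35]
 [ 31  35  31  31  32  34  36  39  41  43  41  39  42  39  38]
 [ 96  95  76  52  49  45  38  34  31  33  35  35  38  38  38]
 [127 126 121 118 120 117 115  97  88  58  37  34  30  31  36]
 [128 127 127 123 123 121 118 117 118 112 112  87  55  42  38]
 [126 125 122 120 119 120 116 120 119 115 116 114 107 107  87]
 [128 123 119 119 119 119 116 119 116 114 110 115 111 108 104]
 [126 125 126 122 118 119 116 115 118 115 111 112 112 108 109]
 [125 123 123 121 118 121 119 114 117 116 112 111 110 107 102]
 [127 125 125 121 119 119 121 118 116 114 115 114 110 109 110]
 [127 126 123 122 122 120 117 115 118 116 111 111 110 111 106]]
```

Call:
{"api": "servo_tool", "payload": {
  "rows": [
    [0,0,0.12,3.3,0,0.2,0],
    [0,0,0,3.2,0,0,0],
    [0,0.9,0,0,0,0,0],
    [0,1,0,0,0,0,0],
    [0,1,0,0,0,0,0],
    [0,1,0,0,0,0,0],
    [0,1,0,0,0,0,0],
    [0,1,0,0,0,0,0],
    [0,1,0,0,0,0,0],
    [0,1,0,0,0,0,0],
    [0,0.8,0,0,0,0,0],
    [0,0,0,0,0,0,0]
  ]
}}

```text
clock: 35.5
position: [621.9, -67.0, 77.7]
ee_rot: [0.0, 1.0, -0.0, -0.002]
contact_force: [-0.2, -1.2, -0.0]
gripper_width: 0.5
```

Call:
{"api": "servo_tool", "payload": {
  "rows": [
    [0,0,0,0.7,0,0,0],
    [0,0,0,0.7,0,0,0],
    [0,0,0,0.7,0,0,0],
    [0,0,0,0.7,0,0,0],
    [0,0,0,0.4,0,0,0],
    [0,0,0,0.3,0,0,0],
    [0,0,0,0,0,0,0],
    [0,0,0,0,0,0,0]
  ]
}}

```text
clock: 36.3
position: [623.2, -67.0, 42.8]
ee_rot: [0.0, 1.0, -0.0, -0.001]
contact_force: [0.6, -0.2, 0.2]
gripper_width: 0.3
```

Call:
{"api": "servo_tool", "payload": {
  "rows": [
    [0,0,0,0.25,0,0,0],
    [0,0,0,0,0,0,0],
    [0,0,0,0,0,0,0]
  ]
}}

```text
clock: 36.6
position: [623.1, -67.0, 40.3]
ee_rot: [0.0, 1.0, 0.0, -0.001]
contact_force: [-0.3, 0.2, 0.0]
gripper_width: -0.1
```

Call:
{"api": "servo_tool", "payload": {
  "rows": [
    [0,0,0,0.15,0,0,0],
    [0,0,0,0,0,0,0],
    [0,0,0,0,0,0,0]
  ]
}}

```text
clock: 36.9
position: [623.3, -67.0, 39.4]
ee_rot: [0.0, 1.0, -0.0, -0.001]
contact_force: [-2.0, 0.5, 4.4]
gripper_width: -0.0
```

Call:
{"api": "servo_tool", "payload": {
  "rows": [
    [0,0,0,0.1,0,0,0],
    [0,0,0,0,0,0,0],
    [0,0,0,0,0,0,0]
  ]
}}

```text
clock: 37.2
position: [623.3, -67.0, 39.2]
ee_rot: [-0.0, 1.0, -0.0, -0.001]
contact_force: [-2.8, 0.9, 8.2]
gripper_width: -0.2
```

Call:
{"api": "servo_tool", "payload": {
  "rows": [
    [0,0,0,-3.4,0,0,0],
    [0,0,0,-3.5,0,0,0],
    [0,0,0,-3.4,0,0,0],
    [0,-2.1,3.55,0,0,0,0],
    [0,-2.1,3.55,0,0,0,0],
    [0,-2.1,3.55,0,0,0,0],
    [0,-2.1,3.55,0,0,0,0],
    [0,0,0,0,0,0,0],
    [0,0,0,3.2,0,0,0],
    [0,0,0,3.2,0,0,0],
    [0,0,0,0,0,0,0]
  ]
}}

```text
clock: 38.3
position: [703.0, 73.8, 70.4]
ee_rot: [0.001, 1.0, -0.001, -0.007]
contact_force: [-1.4, -0.2, -0.7]
gripper_width: -0.2
```

Call:
{"api": "servo_tool", "payload": {
  "rows": [
    [0,0,0,-0.6,0,0,0],
    [0,1,0,0,0,0,0],
    [0,1,0,0,0,0,0],
    [0,1,0,0,0,0,0],
    [0,1,0,0,0,0,0],
    [0,1,0,0,0,0,0],
    [0,1,0,0,0,0,0],
    [0,1,0,0,0,0,0],
    [0,1,0,0,0,0,0],
    [0,0.7,0,0,0,0,0],
    [0,0,0,0,0,0,0]
  ]
}}

```text
clock: 39.4
position: [619.2, 75.0, 82.8]
ee_rot: [0.0, 1.0, -0.0, -0.001]
contact_force: [1.5, -0.2, -0.5]
gripper_width: -0.0
```

Call:
{"api": "servo_tool", "payload": {
  "rows": [
    [0,0,0,0.7,0,0,0],
    [0,0,0,0.7,0,0,0],
    [0,0,0,0.7,0,0,0],
    [0,0,0,0.7,0,0,0],
    [0,0,0,0.3,0,0,0],
    [0,0,0,0,0,0,0],
    [0,0,0,0,0,0,0]
  ]
}}

```text
clock: 40.1
position: [620.3, 75.0, 51.6]
ee_rot: [0.0, 1.0, -0.0, -0.001]
contact_force: [0.5, -0.2, -0.0]
gripper_width: 0.2
```

Call:
{"api": "servo_tool", "payload": {
  "rows": [
    [0,0.2,0,0.6,0,0,0],
    [0,0,0,0.5,0,0,0],
    [0,0,0,0.1,0,0,0],
    [0,0,0,0,0,0,0],
    [0,0,0,0,0,0,0]
  ]
}}

```text
clock: 40.6
position: [618.1, 75.0, 39.7]
ee_rot: [0.0, 1.0, 0.0, -0.001]
contact_force: [0.6, -0.4, 0.2]
gripper_width: 0.0
```

Call:
{"api": "servo_tool", "payload": {
  "rows": [
    [0,0,0,0.1,0,0,0],
    [0,0,0,0,0,0,0],
    [0,0,0,0,0,0,0]
  ]
}}

```text
clock: 40.9
position: [618.3, 75.0, 39.4]
ee_rot: [0.0, 1.0, -0.0, -0.001]
contact_force: [-1.2, 0.1, 4.2]
gripper_width: 0.1
```

Call:
{"api": "servo_tool", "payload": {
  "rows": [
    [0,0,0,-3.4,0,0,0],
    [0,0,0,-3.5,0,0,0],
    [0,0,0,-3.4,0,0,0],
    [0,-2.9,2.4,0,0,0,0],
    [0,-2.9,2.4,0,0,0,0],
    [0,-3,2.4,0,0,0,0],
    [0,0,0,0,0,0,0],
    [0,0,0,3,0,0,0],
    [0,0,0,2.8,0,0,0],
    [0,0,0,0,0,0,0],
    [0,0,0,0,0,0,0]
  ]
}}

```text
clock: 42.0
position: [706.1, 146.5, 83.4]
ee_rot: [0.0, 1.0, -0.001, -0.001]
contact_force: [-0.3, 0.7, 0.4]
gripper_width: 0.3
```

Call:
{"api": "servo_tool", "payload": {
  "rows": [
    [0,1,0,0,0,0,0],
    [0,1,0,0,0,0,0],
    [0,1,0,0,0,0,0],
    [0,1,0,0,0,0,0],
    [0,1,0,0,0,0,0],
    [0,1,0,0,0,0,0],
    [0,1,0,0,0,0,0],
    [0,1,0,0,0,0,0],
    [0,1,0,0,0,0,0],
    [0,0,0,0,0,0,0]
  ]
}}

```text
clock: 43.0
position: [614.8, 147.0, 83.8]
ee_rot: [-0.0, 1.0, -0.0, -0.002]
contact_force: [0.7, 0.1, -0.9]
gripper_width: 0.0
```

Call:
{"api": "servo_tool", "payload": {
  "rows": [
    [0,0,0,0.8,0,0,0],
    [0,0,0,0.8,0,0,0],
    [0,0,0,0.8,0,0,0],
    [0,0,0,0.8,0,0,0],
    [0,0,0,0.6,0,0,0],
    [0,0,0,0.4,0,0,0],
    [0,0,0,0.2,0,0,0],
    [0,0,0,0,0,0,0],
    [0,0,0,0,0,0,0]
  ]
}}

```text
clock: 43.9
position: [616.5, 147.1, 39.9]
ee_rot: [0.0, 1.0, 0.0, -0.001]
contact_force: [0.5, -0.5, -0.0]
gripper_width: -0.3
```

Call:
{"api": "servo_tool", "payload": {
  "rows": [
    [0,0,0,0.15,0,0,0],
    [0,0,0,0,0,0,0],
    [0,0,0,0,0,0,0]
  ]
}}

```text
clock: 44.2
position: [616.6, 147.2, 39.3]
ee_rot: [0.0, 1.0, 0.0, -0.0]
contact_force: [-1.4, -0.1, 5.4]
gripper_width: -0.0
```

Now retreat and check.

Call:
{"api": "servo_tool", "payload": {
  "rows": [
    [0,0,0,-3.5,0,0,0],
    [0,0,0,-4,0,0,0],
    [0,0,0,-4,0,0,0],
    [0,4,2,-3,0,0,0],
    [0,4,3,0,0,0,0],
    [0,4,3,0,0,0,0],
    [0,4,3,0,0,0,0],
    [0,2,4,0,0,0,0],
    [0,0,4,0,0,0,0],
    [0,0,4,0,0,0,0],
    [0,0,0,0,0,0,0],
    [0,0,0,0,0,0,0]
  ]
}}

```text
clock: 45.4
position: [438.9, 376.1, 180.7]
ee_rot: [-0.0, 1.0, -0.0, -0.002]
contact_force: [0.7, -0.4, 0.9]
gripper_width: -0.1
```

```bash
python3 - <<'E'
from h import *
s=shot('scene','scene6.png');t=shot('top','top6.png');go([0,0,0])
a=cv2.resize(t['image'][160:230,225:390],None,fx=4.8,fy=4.8,interpolation=cv2.INTER_CUBIC)
b=cv2.resize(s['image'][215:345,235:355],None,fx=2,fy=2,interpolation=cv2.INTER_CUBIC)
e=cv2.resize(t['image'],(347,260))
c=np.zeros((a.shape[0]+260,800,3),np.uint8);c[:a.shape[0],:a.shape[1]]=a;c[a.shape[0]:,:240]=b;c[a.shape[0]:,250:597]=e
cv2.imwrite('pics/m.png',c[...,::-1])
E
```

```text
pos [439.3 374.7 181.1] z [-0.003 -0.001 -1.   ] y [ 0.001  1.    -0.001] F [ 0.1 -0.9  0.2] w -0.7 shift cm [ 43.83 -37.51  18.26]
```

View pics/m.png

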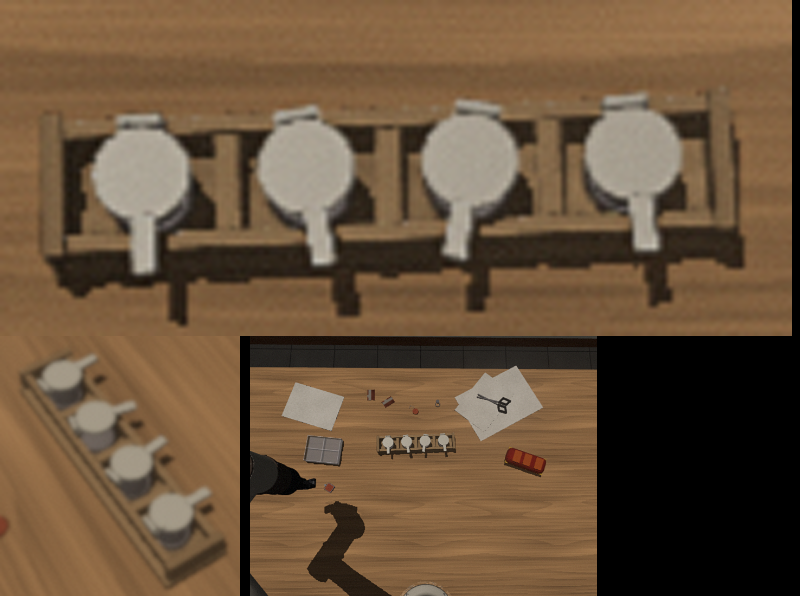

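```bash
python3 - <<'E'
from h import *
a=cv2.imread('pics/top0.png').astype(int);b=cv2.imread('pics/top6.png').astype(int)
for n,(x,y,X,Y) in dict(case=(465,200,550,262),findings=(98,180,175,242),pendant=(134,268,160,292)).items(): print(n,abs(a-b)[y:Y,x:X].mean())
print(job_done())
E
```

```text
case 3.1992409867172675
findings 3.443164362519201
pendant 3.235042735042735
the job is handed in; nothing more can be done
None
```

I put both loose bobbins away, one in tube B and one in tube D, and shut their caps. There was no third bobbin on the table. I also shut tube A's cap with its stored bobbin untouched, and left the spare tube C shut. The job is handed in at about 45 s of the 210 s allowed.

**Last checks that passed**
- The final pictures show all four caps lying flat. The tabs of B, C and D are where they were at the start.
- Each cap I pressed (A, B and D) met firm contact at the same height: about 4–8 N at a reading of 39.2–39.4 mm.
- Before I closed B and D, each bobbin's top centre matched the seated height in both cameras, to about 1 pixel.
- The glasses case, findings box and pendant looked unchanged between the first and last pictures. The remaining difference is only image noise.

**What failed or disagreed**
- **Fingertip position:** with the gripper shut, the tips touched the table at a reading of about -9.3 mm. That puts them about 20 mm farther back than described. My first attempt to grip a tab closed on air because of this, so I worked from the measured contact height after that.
- **Tool tilt:** tilting the tool about 40 degrees forward was blocked by a joint limit, so I opened the caps with the tool pointing straight down.
- **Camera agreement:** the two cameras disagreed by about 2 mm, within the stated calibration.

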